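Put the moisture-sensitive stock away in the dry cabinet

ROBOT

A 7-joint arm with a two-finger parallel gripper is mounted at the origin on a cart in front of the work surface, level with it; the furniture and walls round the work are solid. World frame = base frame: x ahead of the robot, y to its left, z up, the work surface at z = 0. Lengths are in mm, angles in rad, forces in N, time in s.
With the tool pointing down it reaches from about 400 to 875 mm from the base axis. Payload 4.4 kg.
Tool frame: the origin (TCP) lies on the centre line of the jaws, within the pads' length; the fingertips stand 19 mm ahead of it and the grasp point (between the pads) is the TCP; z points along the fingers, y is the line along which they close (so a half turn about z gives the same grasp; the last joint's range is limited). The gripper opens to 85 mm and grips with 20 to 120 N. Pads are 22 mm wide; open, the fingers measure 114 mm over their backs; the gripper's body (76 mm by 85 mm) begins 54 mm behind the grasp point. The pads swing forward as they close: fully open they stand 13 mm farther back than shut.
Start: joints at [-1.336, 0.628, 0.038, 1.517, -0.027, 0.996, -0.02], TCP at [192.561, 620.836, 250.313] pointing down, gripper open.
Joint ranges: [-3.06, 3.06], [-0.37, 2.12], [-1.25, 1.32], [0.18, 2.47], [-1.1, 4.24], [0.23, 1.98], [-2.94, 2.94]. Speed limits (rad/s): [2.57, 2.57, 3.14, 3.14, 3.14, 3.14, 3.14].

INTERFACE

Orientations are given as [roll, pitch, yaw] about the fixed x, y, z axes, in that order (R = Rz(yaw) Ry(pitch) Rx(roll)).
In Python, from cell import ctrl, viewer, silhouettes gives the robot as it stands.
- The arm moves only by the shell command python3 -m creep 'ROWS'. ROWS is JSON, a list of rows, each an object with "jaw": the gripper command: -1 is shut, 1 is fully open, values between are in proportion; "xyz": the shift along the tool's x, y, z in mm, a list of three; "angular": the turn, a rotation vector about the tool's x, y, z in rad, a list of three. In form: [{"jaw": jaw, "xyz": [tx, ty, tz], "angular": [rx, ry, rz]}, ...]. A call has 1 to 12 rows; each row is the pose to reach, as a shift and turn from the pose commanded when the call began, along the tool's axes at that moment; what a row does not reach only later rows make up. A row lasts 1/8 s, in which the tool goes at most 62.5 mm and 10.7 degrees, less where a joint would pass 70% of its speed; a pose out of reach is approached as far as the arm can. A call with a gripper value outside its range is refused whole. The fingers move at their own pace and stop on an object; the grip force is fixed at half the most. Time passes only in rows, so rows that repeat a pose let the fingers close. It gives the time, the measured TCP pose, the force, the opening and the grip force at its end, in the units of the state.
- ctrl.read_state(): the state, without advancing time (a new reading comes with each control period).
- viewer.get_image(name): name is "scene" or "top" or "wrist"; returns (picture, depth): 400x640x3 uint8, red, green, blue; 400x640 float32, mm along the optical axis (not along the pixel's ray), 0 where there is no reading.
- viewer.camera_model(name): a dict with "fx", "fy", "cx", "cy" (pixels), "dist" ([k1, k2, p1, p2, k3] as OpenCV has them; the pictures are not rectified), "T" (4x4, takes a point from camera to world coordinates). Camera axes: x right, y down, z forward; pixel columns grow to the right and rows downward; lengths in mm; the calibration is good to about 2 mm. A picture is of the moment at which its call begins: read the wrist's pose just before it. camera_model takes no time and is no camera call; for the wrist camera it gives the pose at the moment of the call.
- ctrl.finish_job(): hands the job in; it is judged then, once.
Trained networks look in the newest picture that a camera, given by its name, has taken for a name from the list of things; names that differ only in an ending like _2 or _b are one class to them, and where a whole thing is asked for, a point or a joint stands for the part that bears it (a point fixed in the world has none). Each returns a list of dicts, best first, with "score" (0 to 1); they miss things now and then, are a little off and sometimes report something else, mostly with a low value. They report only what shows in the picture. A call takes as long as a camera call.
- silhouettes(camera, target): "pixels" (400x640 bool, what is visible of it) and "xy" ([column, row] in pixels, amid what is visible of it).
The state is a dict: "clock": time; "qpos": joint angles; "qd": joint speeds; "tau": joint torques, N m; "eef_pos": TCP position; "tool_rot": TCP orientation; "force": force on the tool from outside, world axes, zero at the start; "torque": the same for the moment, N m; "width": finger opening in mm; "gripper_force": force on a finger pad.
Only numpy, scipy, OpenCV 4.12 (cv2) and the standard library are available. Lean on these libraries where they do the work, as an engineer would, in place of code of your own. Each camera call takes 0.05 s, during which the arm holds its last target. There are 200 camera calls.

TASK

Put the moisture-sensitive stock that was left out on the bench - every spool of crimson thread, the white glue bottle and the glue tube, as many of them as are there - away in the dry cabinet. Swing its door wide open by the handle, pull the tray right out, lay the stock in it, push the tray fully home and shut the door completely without slamming it; the vent must stay open until the door is shut, and then its black cap is screwed down clockwise until it stops tight. Leave the other things on the bench where they are.

Things in the scene. Friction and masses are not known exactly. Their poses are not given: they have to be found in the camera images.
- dry_cabinet: Fixed grey steel dry-storage cabinet with a white glazed door, 220 deep (x), 250 wide (y), 205 high. Origin: centre of its underside on the bench; x points from its front to its back (the front looks to -x), y to the left as seen from the front, z up. Its front opening is the plane x = -110 mm. On the roof: the vent with its black cap (see vent_grip), a flat round dial at (55, -60) and a flat blue disc at (65, 55), both at most 13 mm high.
- door (a joint): Angle of the cabinet door in rad: 0 = shut, 1.75 = stop when open. The door is hinged on the cabinet's right front edge (-y as seen along the cabinet's axes) on a vertical axis and swings out towards the robot and to the right, that is counter-clockwise seen from above as it opens. It has no latch; a light friction (0.12 N m) holds it wherever it is left. The door is a hollow shell 38 mm deep, 248 wide, its top edge 202 mm above the bench.
- door_hinge (a point): Point on the door's vertical hinge axis, 177 mm above the bench. It does not move when the door turns. Open at a right angle, the door stands like a wall (top edge at 202 mm) along the right side of the pulled-out tray, about 20 mm beyond the tray's edge.
- door_handle (a point): Centre of the free upper end of the door's pull: a vertical round steel bar, 12 mm thick, that stands 45 mm off the door's front face near its free edge, from 47 to 197 mm above the bench. This point is on the bar's axis 177 mm above the bench. Two stand-offs join the bar to the door, the upper one at 144 mm; the 47 mm of bar above it are free all round and can be gripped from above with any turn of the hand. It moves with the door: 241 mm from the hinge axis.
- tray (a joint): Travel of the slide-out tray in m: 0 = home inside the cabinet, 0.165 = stop when pulled right out (along the cabinet's -x). Friction about 1 N; it stays where it is left. It can be reached only when the door is open.
- tray_floor (a point): Centre of the upper side of the tray's floor, 35 mm above the bench; axes as the cabinet's. The tray is an aluminium tray with an open top, 200 x 164 mm inside (y by x), walls 3 mm thick that rise 29 mm above its floor. When pulled right out, the front 135 mm of it (outside length 170) are clear of the cabinet's front.
- tray_knob (a point): Centre of the tray's round black knob, 22 mm diameter, 20 mm long along the cabinet's x, in the middle of the tray's front wall, on a 16 mm stem, 50 mm above the bench. With the tray home it stands 20 mm in front of the cabinet's opening, below the roof's edge (205 mm high): lean the tool back towards the robot by 15 to 30 degrees to clear the roof, and close on the knob along the cabinet's y.
- vent_cap (a joint): Turn of the vent cap in rad, grows clockwise seen from above: starts anywhere from 0 to 1.0 (open), 4.2 = seated, where it stops hard (tight). Friction 0.05 N m; it stays where it is left. It sinks 1.9 mm per rad on its thread.
- vent_grip (a point): Middle of the knurled black vent cap (33 mm diameter, 24 mm high, a white line on its top, vertical axis), on the cabinet's roof at x = -30, y = 55 mm of the cabinet's frame; the point is 13 mm above the cap's lower rim and 11 mm below its top, 238 mm above the bench when the joint reads 0 and 230 mm when tight. The cap's lower rim is 20 mm (12 mm when tight) above the roof, on a brass neck with a flange of 50 mm diameter.
- spool_1: Spool of crimson thread with white flanges, 40 mm diameter, 36 high, 30 g. Origin: centre of its underside, z along its axis. May be absent.
- spool_2: Another spool like spool_1. May be absent.
- glue_bottle: White glue bottle with a yellow label and a pointed red nozzle, body 36 mm diameter and 66 high, 96 high with the nozzle, 45 g. Origin: centre of its underside, z along its axis towards the nozzle. It stands upright at the start. May be absent.
- glue_tube: Blue and orange glue tube lying flat, 38 wide (its x), 136 long (its y), 26 high, 42 g. Origin: centre of its underside. May be absent.
- tape_yellow: Bystander: roll of yellow tape lying flat, 60 mm diameter, 18 high. Origin: centre of its underside. Leave alone.
- marker_blue: Bystander: white marker with a blue cap, 126 mm long (its y), 18 thick. Leave alone.
- battery_red: Bystander: red and white AA battery lying on the bench, 50 mm long (its y), 15 thick. Origin: its centre. Leave alone.
- screw_jar: Bystander: white screw jar, 64 mm diameter, 66 high. Leave alone.

How it is judged:
By the outcome, as a careful person would: the job done as asked, in the order asked, and still so for the second after the job is handed in, with the robot touching nothing.
Of spool_1, spool_2, glue_bottle, glue_tube only 2 to 3 are there at a start; the rules pass over those that are not, and their reading is None.
At some moment in a run one of spool_1, spool_2, glue_bottle, glue_tube may be knocked a few centimetres aside while the robot is not near it.
Once in a run the grip may slacken for a moment while it holds something.
It also fails if it takes over 210 s, if anything falls off the work surface, if the arm or the gripper's body presses on something with over 40 N, if the wrist force passes 120 N, or if a joint passes its speed limit or range.

## Working session

There is one attempt and no reset: what is moved stays moved. The work goes in short steps, Python scripts to look and compute and a shell command to move; the robot and the scene stay as the last step left them, time stands still between calls to the robot, and variables do not carry over. Pictures are saved under pics/ and viewed, at most 14 in all, crops included, and the job is handed in when it is done.

```bash
ls; mkdir -p pics; cat > h.py <<'E'
import numpy as np, cv2, json
from cell import ctrl, viewer, silhouettes
from scipy.spatial.transform import Rotation as R
def snap(cam,fn=None):
    M=viewer.camera_model(cam); im,d=viewer.get_image(cam)
    if fn: cv2.imwrite('pics/'+fn,im[:,:,::-1])
    return M,im,d
def pts(M,d,mask):
    v,u=np.nonzero(mask&(d>0)); z=d[v,u]
    K=np.array([[M['fx'],0,M['cx']],[0,M['fy'],M['cy']],[0,0,1.]])
    n=cv2.undistortPoints(np.stack([u,v],1).astype(float)[:,None],K,np.array(M['dist'])).reshape(-1,2)
    p=np.c_[n*z[:,None],z]; T=np.array(M['T']); return p@T[:3,:3].T+T[:3,3]
def find(cam,name,M,d,n=3):
    out=[]
    for s in silhouettes(cam,name)[:n]:
        p=pts(M,d,s['pixels'])
        if len(p)<5: continue
        out.append((round(s['score'],2),np.round(s['xy']),np.round(np.median(p,0)),np.round(np.percentile(p,3,0)),np.round(np.percentile(p,97,0)),len(p)))
    return out
def st():
    s=ctrl.read_state(); return s
E
python3 - <<'E'
from h import *
s=st(); print({k:np.round(v,3) for k,v in s.items()})
for c in ('scene','top'):
    M,im,d=snap(c,c+'0.png')
    print(c,np.round(M['T'],2).tolist())
    for n in ['dry_cabinet','door','tray','vent_cap','spool_1','glue_bottle','glue_tube','tape_yellow','marker_blue','battery_red','screw_jar','door_handle']:
        for o in find(c,n,M,d): print(n,*[x.tolist() if hasattr(x,'tolist') else x for x in o])
E
```

```text
pics
{'clock': np.float64(0.0), 'qpos': array([-1.336,  0.629,  0.038,  1.518, -0.027,  0.996, -0.02 ]), 'qd': array([ 0.   ,  0.001,  0.002,  0.   , -0.   ,  0.001,  0.   ]), 'tau': array([ 1.0000e-03, -5.6340e+01,  1.2270e+00, -1.9344e+01,  1.1000e-02,
        1.1000e-02,  0.0000e+00]), 'eef_pos': array([192.367, 620.255, 249.373]), 'tool_rot': array([-3.14 ,  0.   ,  2.841]), 'force': array([ 0.265, -0.14 , -0.108]), 'torque': array([-0.017, -0.004,  0.045]), 'gripper_force': np.float64(0.0), 'width': np.float64(85.301)}
scene [[-0.75, -0.53, 0.4, 125.67], [-0.67, 0.58, -0.47, 550.8], [0.01, -0.62, -0.79, 1019.26], [0.0, 0.0, 0.0, 1.0]]
dry_cabinet 0.6 [316.0, 160.0] [655.0, -45.0, 203.0] [549.0, -215.0, 27.0] [814.0, 30.0, 217.0] 10476
door 0.75 [348.0, 180.0] [567.0, -68.0, 150.0] [504.0, -221.0, 22.0] [599.0, 17.0, 205.0] 3155
door 0.65 [322.0, 173.0] [673.0, -77.0, 38.0] [585.0, -195.0, 33.0] [695.0, 2.0, 203.0] 249
door 0.16 [319.0, 158.0] [654.0, -44.0, 203.0] [549.0, -212.0, 32.0] [812.0, 30.0, 217.0] 10319
tray 0.47 [319.0, 181.0] [677.0, -83.0, 38.0] [592.0, -199.0, 33.0]
[... 2083 characters left out ...]
 261
tape_yellow 0.61 [377.0, 187.0] [618.0, -93.0, 203.0] [551.0, -217.0, 29.0] [815.0, 25.0, 217.0] 9210
tape_yellow 0.52 [301.0, 213.0] [653.0, 123.0, 17.0] [626.0, 97.0, -1.0] [681.0, 148.0, 23.0] 258
marker_blue 0.69 [259.0, 212.0] [673.0, 271.0, 12.0] [666.0, 212.0, -4.0] [697.0, 323.0, 19.0] 234
battery_red 0.65 [256.0, 279.0] [433.0, 249.0, 20.0] [428.0, 226.0, 13.0] [440.0, 266.0, 24.0] 63
screw_jar 0.75 [450.0, 199.0] [672.0, -344.0, 63.0] [656.0, -375.0, 10.0] [710.0, -318.0, 71.0] 460
screw_jar 0.43 [225.0, 245.0] [562.0, 371.0, 9.0] [549.0, 334.0, -1.0] [584.0, 418.0, 22.0] 264
door_handle 0.87 [378.0, 211.0] [570.0, -103.0, 140.0] [510.0, -221.0, 24.0] [595.0, 12.0, 204.0] 4041
```

View pics/scene0.png

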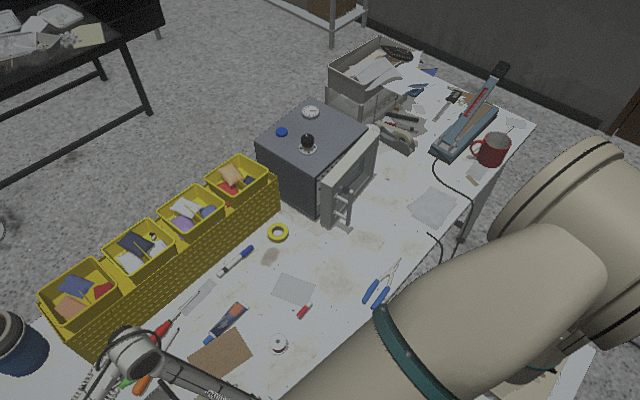

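View pics/top0.png

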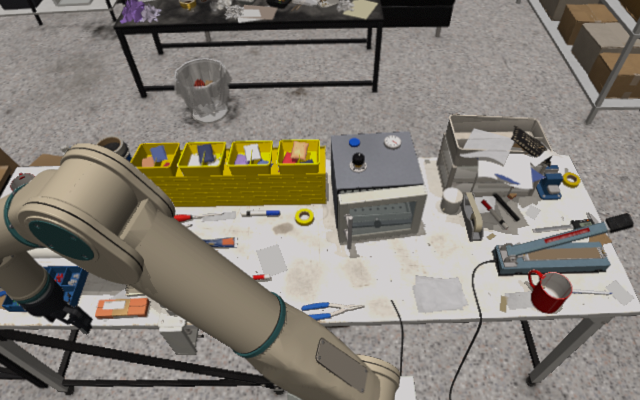

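The scene picture shows the cabinet with its door slightly ajar (350,180), the tape (277,232), marker (238,260), tube (228,320), battery (303,312) and one spool (278,345). The top picture shows the jar at (450,199), with no bottle seen yet. Next I fit the cabinet and door.

```bash
python3 - <<'E'
from h import *
P=[]
for c in ('scene','top'):
    M,im,d=snap(c); p=pts(M,d,d>0)
    p=p[(p[:,0]>400)&(p[:,0]<900)&(p[:,1]>-300)&(p[:,1]<120)]
    P.append(p)
    r=p[(abs(p[:,2]-204)<5)]
    rect=cv2.minAreaRect(r[:,:2].astype(np.float32)); print(c,rect, np.round(cv2.boxPoints(rect)).tolist(), np.median(r[:,2]))
p=np.vstack(P); r=p[abs(p[:,2]-202)<8]
im=np.zeros((500,500),np.uint8)
for x,y,z in r: im[int(900-x),int(150-y)]=255
im=cv2.resize(im,(600,600)); cv2.imwrite('pics/roof.png',im)
q=p[(p[:,2]>60)&(p[:,2]<200)&(p[:,0]<560)]
im=np.zeros((500,500),np.uint8)
q=p[(p[:,2]>45)&(p[:,2]<199)]
im=np.zeros((400,400,3),np.uint8)
for x,y,z in r: im[int(np.clip(850-x,0,399)),int(np.clip(100-y,0,399))]=(255,255,255)
for x,y,z in q: im[int(np.clip(850-x,0,399)),int(np.clip(100-y,0,399))]=(0,int(z),255)
cv2.imwrite('pics/roof.png',cv2.resize(im,(600,600)))
E
```

```text
scene ((669.0433349609375, -99.34371948242188), (319.96875, 254.76812744140625), 3.2339959144592285) [[502.0, 19.0], [516.0, -236.0], [836.0, -217.0], [822.0, 37.0]] 205.67943355107502
top ((671.6707763671875, -99.38832092285156), (326.74432373046875, 251.82608032226562), 3.291163682937622) [[501.0, 17.0], [516.0, -234.0], [842.0, -216.0], [828.0, 36.0]] 204.90052242402294
```

View pics/roof.png

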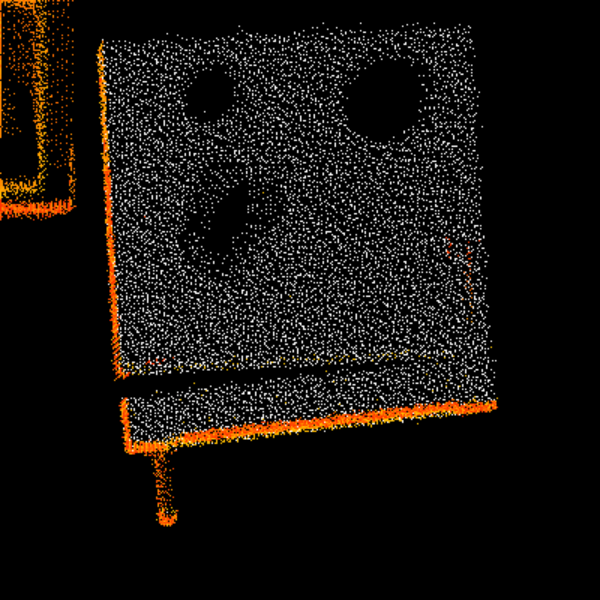

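The plan view shows the cabinet yawed about 0.056 rad with its front-right corner, and so the hinge, near (615,-226). The door is ajar by about 0.07 rad and the handle bar is at about (507,-12). I'll write a move helper.

```bash
cat >> h.py <<'E'
def rel(xyz,yaw=None,lean=0,rpy=None,base=None):
    "shift & rotvec in tool axes to world target. yaw: tool-down yaw"
    s=st(); p0=np.array(s['eef_pos']); R0=R.from_euler('xyz',s['tool_rot'])
    if base is not None: p0,R0=np.array(base[0]),R.from_euler('xyz',base[1])
    Rt=R0 if (yaw is None and rpy is None) else R.from_euler('xyz',rpy if rpy is not None else [np.pi,lean,yaw])
    print(np.round(xyz), 'xyz',np.round(R0.inv().apply(np.array(xyz)-p0),1).tolist(),'ang',np.round((R0.inv()*Rt).as_rotvec(),3).tolist())
E
python3 - <<'E'
from h import *
rel([350,330,310],3.05)
rel([480,-10,310],3.26)
E
```

```text
[350 330 310] xyz [-236.6, -231.1, -59.7] ang [0.0, -0.0, -0.209]
[480 -10 310] xyz [-461.4, -517.4, -59.7] ang [0.0, -0.0, -0.419]
```

```bash
python3 -m creep '[{"jaw":1,"xyz":[0,0,-60],"angular":[0,0,0]},{"jaw":1,"xyz":[-120,-115,-60],"angular":[0,0,-0.1]},{"jaw":1,"xyz":[-237,-231,-60],"angular":[0,0,-0.2]},{"jaw":1,"xyz":[-461,-517,-60],"angular":[0,0,-0.42]},{"jaw":1,"xyz":[-461,-517,-60],"angular":[0,0,-0.42]},{"jaw":1,"xyz":[-461,-517,-60],"angular":[0,0,-0.42]},{"jaw":1,"xyz":[-461,-517,-60],"angular":[0,0,-0.42]},{"jaw":1,"xyz":[-461,-517,-60],"angular":[0,0,-0.42]},{"jaw":1,"xyz":[-461,-517,-60],"angular":[0,0,-0.42]},{"jaw":1,"xyz":[-461,-517,-60],"angular":[0,0,-0.42]},{"jaw":1,"xyz":[-461,-517,-60],"angular":[0,0,-0.42]},{"jaw":1,"xyz":[-461,-517,-60],"angular":[0,0,-0.42]}]'
python3 -m creep '[{"jaw":1,"xyz":[0,0,0],"angular":[0,0,0]},{"jaw":1,"xyz":[0,0,0],"angular":[0,0,0]}]'
python3 - <<'E'
from h import *
s=st(); print(np.round(s['eef_pos']),np.round(s['tool_rot'],2),np.round(s['qpos'],2))
snap('scene','scene1.png');
M,im,d=snap('wrist','wrist1.png')
print(np.round(M['T'],2).tolist())
p=pts(M,d,d>0)
q=p[(p[:,2]>155)&(p[:,2]<201)&(p[:,0]<540)&(p[:,1]>-60)&(p[:,1]<60)]
print(len(q),np.median(q,0),np.percentile(q,5,0),np.percentile(q,95,0))
E
```

```text
clock: 2.9
eef_pos: [478.2, -6.2, 310.7]
tool_rot: [3.141, 0.001, -3.022]
force: [1.2, -0.6, 0.3]
width: 85.5
gripper_force: 0.0
clock: 3.15
eef_pos: [477.2, -4.0, 310.2]
tool_rot: [3.141, -0.0, -3.023]
force: [-0.6, 0.7, -0.1]
width: 85.2
gripper_force: 0.0
[477.  -4. 310.] [ 3.14 -0.   -3.02] [-0.16  0.31  0.15  1.9  -0.06  0.93  1.7 ]
[[-0.12, 0.96, 0.26, 409.3], [0.99, 0.12, 0.03, -10.67], [0.0, 0.27, -0.96, 433.43], [0.0, 0.0, 0.0, 1.0]]
367 [504.56172814 -10.30942308 191.92390503] [502.40555485 -15.11743164 160.27561899] [511.42061779  -5.42426826 197.42025962]
```

```bash
python3 - <<'E'
from h import *
p=cv2.imread('pics/scene1.png')[120:400,100:500]; w=cv2.imread('pics/wrist1.png')
cv2.imwrite('pics/c1.png',np.vstack([cv2.resize(p,(480,336)),cv2.resize(w,(480,260))[:260]]))
M=viewer.camera_model('wrist')
snap('scene')
M,im,d=snap('scene')
for n in ['spool_1','glue_bottle','glue_tube','battery_red']:
    for o in find('scene',n,M,d): print(n,*[x.tolist() if hasattr(x,'tolist') else x for x in o])
M,im,d=snap('top')
for n in ['spool_1','glue_bottle','glue_tube','battery_red']:
    for o in find('top',n,M,d): print(n,*[x.tolist() if hasattr(x,'tolist') else x for x in o])
# top of bar
M,im,d=snap('wrist'); p=pts(M,d,d>0)
q=p[(p[:,2]>190)&(p[:,2]<201)&(p[:,0]<525)&(abs(p[:,1]+10)<20)]
print(len(q),np.mean(q,0),q.min(0),q.max(0))
rel([507,-10,240]); rel([507,-10,178])
E
```

```text
spool_1 0.73 [278.0, 343.0] [416.0, 351.0, 36.0] [402.0, 333.0, 3.0] [436.0, 366.0, 40.0] 290
spool_1 0.7 [313.0, 160.0] [672.0, -26.0, 204.0] [548.0, -204.0, 33.0] [813.0, 31.0, 218.0] 8854
spool_1 0.37 [308.0, 138.0] [680.0, -37.0, 246.0] [669.0, -55.0, 228.0] [697.0, -27.0, 251.0] 154
battery_red 0.55 [302.0, 310.0] [432.0, 243.0, 21.0] [426.0, 221.0, 0.0] [445.0, 267.0, 25.0] 121
spool_1 0.57 [222.0, 280.0] [417.0, 347.0, 33.0] [404.0, 333.0, 1.0] [437.0, 364.0, 39.0] 192
glue_tube 0.93 [217.0, 245.0] [559.0, 380.0, 12.0] [548.0, 338.0, 1.0] [583.0, 444.0, 24.0] 259
glue_tube 0.44 [224.0, 282.0] [416.0, 347.0, 33.0] [404.0, 332.0, -2.0] [438.0, 366.0, 39.0] 218
battery_red 0.51 [258.0, 279.0] [434.0, 244.0, 20.0] [430.0, 226.0, 15.0] [439.0, 263.0, 26.0] 43
193 [507.09786385 -10.23130004 195.77089105] [502.0554051  -15.945778   190.23851896] [513.51959914  -4.49860754 198.01401115]
[507 -10 240] xyz [-28.7, -9.1, 70.3] ang [0.0, 0.0, 0.0]
[507 -10 178] xyz [-28.7, -9.1, 132.3] ang [0.0, 0.0, 0.0]
```

View pics/c1.png

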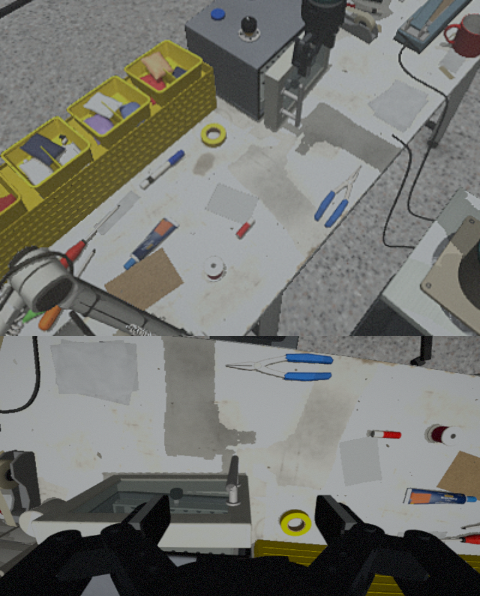

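The only stock present is one spool (crop 213,268) and one tube (150,240), and there is no bottle. The handle bar top is at (507,-10). I go down on it and close.

```bash
python3 -m creep '[{"jaw":1,"xyz":[-29,-9,40],"angular":[0,0,0]},{"jaw":1,"xyz":[-29,-9,80],"angular":[0,0,0]},{"jaw":1,"xyz":[-29,-9,110],"angular":[0,0,0]},{"jaw":1,"xyz":[-29,-9,132],"angular":[0,0,0]},{"jaw":1,"xyz":[-29,-9,132],"angular":[0,0,0]},{"jaw":-1,"xyz":[-29,-9,132],"angular":[0,0,0]},{"jaw":-1,"xyz":[-29,-9,132],"angular":[0,0,0]},{"jaw":-1,"xyz":[-29,-9,132],"angular":[0,0,0]},{"jaw":-1,"xyz":[-29,-9,132],"angular":[0,0,0]},{"jaw":-1,"xyz":[-29,-9,132],"angular":[0,0,0]}]'
python3 - <<'E'
from h import *
s=st(); p=np.array(s['eef_pos']); print(p,s['tool_rot'],s['width'],s['gripper_force'],s['force'],np.round(s['qpos'],2))
h=np.array([614.5,-226]); v=p[:2]-h; print(np.hypot(*v))
a0=np.arctan2(v[1],v[0]); v=v/np.hypot(*v)*241
y0=3.26
for k in range(1,13):
    da=k*0.14; c=np.cos(da);si=np.sin(da)
    q=h+np.array([c*v[0]-si*v[1],si*v[0]+c*v[1]])
    rel([*q,p[2]],yaw=-3.02+da*0.5)
E
```

```text
clock: 5.1
eef_pos: [508.4, -11.0, 179.0]
tool_rot: [-3.14, 0.003, -3.023]
force: [1.8, -3.5, 2.9]
width: 10.6
gripper_force: 58.4
[508.43864958 -10.95327847 178.96485327] [-3.14014935e+00  2.55811324e-03 -3.02301574e+00] 10.614119410670602 58.40409278869629 [ 1.8040775  -3.53307614  2.89696139] [-0.12  0.53  0.12  1.99 -0.1   0.63  1.76]
239.77927869853116
[479. -27. 179.] xyz [31.3, -12.3, -0.1] ang [-0.002, 0.003, -0.073]
[452. -48. 179.] xyz [60.1, -29.9, -0.1] ang [-0.002, 0.002, -0.143]
[429. -72. 179.] xyz [86.1, -51.3, -0.1] ang [-0.002, 0.002, -0.213]
[409. -99. 179.] xyz [108.8, -76.2, -0.2] ang [-0.002, 0.002, -0.283]
[ 394. -129.  179.] xyz [127.9, -104.0, -0.2] ang [-0.002, 0.002, -0.353]
[ 382. -161.  179.] xyz [142.9, -134.2, -0.2] ang [-0.002, 0.002, -0.423]
[ 376. -194.  179.] xyz [153.6, -166.2, -0.2] ang [-0.002, 0.002, -0.493]
[ 374. -228.  179.] xyz [159.6, -199.3, -0.1] ang [-0.002, 0.002, -0.563]
[ 376. -261.  179.] xyz [161.0, -233.0, -0.1] ang [-0.002, 0.002, -0.633]
[ 383. -294.  179.] xyz [157.7, -266.6, -0.0] ang [-0.002, 0.002, -0.703]
[ 395. -326.  179.] xyz [149.7, -299.3, 0.0] ang [-0.002, 0.002, -0.773]
[ 411. -356.  179.] xyz [137.3, -330.7, 0.1] ang [-0.002, 0.002, -0.843]
```

```bash
python3 -m creep '[{"jaw":-1,"xyz":[15,-5,0],"angular":[0,0,0]},{"jaw":-1,"xyz":[31,-12,0],"angular":[0,0,0]},{"jaw":-1,"xyz":[46,-20,0],"angular":[0,0,0]},{"jaw":-1,"xyz":[60,-30,0],"angular":[0,0,0]},{"jaw":-1,"xyz":[73,-40,0],"angular":[0,0,0]},{"jaw":-1,"xyz":[86,-51,0],"angular":[0,0,0]},{"jaw":-1,"xyz":[98,-63,0],"angular":[0,0,0]},{"jaw":-1,"xyz":[109,-76,0],"angular":[0,0,0]},{"jaw":-1,"xyz":[119,-90,0],"angular":[0,0,0]},{"jaw":-1,"xyz":[128,-104,0],"angular":[0,0,0]},{"jaw":-1,"xyz":[136,-119,0],"angular":[0,0,0]},{"jaw":-1,"xyz":[143,-134,0],"angular":[0,0,0]}]'
python3 - <<'E'
from h import *
s=st(); p=np.array(s['eef_pos']); print(p,s['tool_rot'],s['width'],s['gripper_force'],s['force'],np.round(s['qpos'],2))
h=np.array([614.5,-226]); v=p[:2]-h; print(np.hypot(*v))
a0=np.arctan2(v[1],v[0]);print(a0)
for a in np.arange(2.99,3.65,0.07):
    q=h+241*np.array([np.cos(a),np.sin(a)])
    rel([*q,179])
E
```

```text
clock: 6.6
eef_pos: [382.1, -160.0, 178.9]
tool_rot: [-3.141, 0.002, -3.021]
force: [2.5, 1.4, 4.7]
width: 10.0
gripper_force: 59.9
[ 382.13346233 -159.97690175  178.9051983 ] [-3.14143455e+00  2.33947208e-03 -3.02092215e+00] 9.99139594383677 59.89811360836029 [2.50732956 1.38195613 4.70513961] [ 0.26  0.43  0.09  2.22 -0.08  0.49  2.11]
241.56418883672123
2.8647551623850473
[ 376. -190.  179.] xyz [9.4, -28.7, -0.1] ang [0.0, 0.0, 0.0]
[ 374. -206.  179.] xyz [13.4, -45.1, -0.1] ang [0.0, 0.0, 0.0]
[ 374. -223.  179.] xyz [16.2, -61.7, -0.1] ang [0.0, 0.0, 0.0]
[ 374. -240.  179.] xyz [17.8, -78.5, -0.1] ang [0.0, 0.0, 0.0]
[ 375. -257.  179.] xyz [18.3, -95.4, -0.1] ang [0.0, 0.0, 0.0]
[ 378. -274.  179.] xyz [17.5, -112.2, -0.1] ang [0.0, 0.0, 0.0]
[ 382. -290.  179.] xyz [15.6, -129.0, -0.1] ang [0.0, 0.0, 0.0]
[ 387. -306.  179.] xyz [12.6, -145.6, -0.1] ang [0.0, 0.0, 0.0]
[ 393. -322.  179.] xyz [8.4, -161.9, -0.1] ang [0.0, 0.0, 0.0]
[ 401. -337.  179.] xyz [3.0, -177.9, -0.1] ang [0.0, 0.0, 0.0]
```

```bash
python3 -m creep '[{"jaw":-1,"xyz":[5,-14,0],"angular":[0,0,0]},{"jaw":-1,"xyz":[9,-29,0],"angular":[0,0,0]},{"jaw":-1,"xyz":[13,-45,0],"angular":[0,0,0]},{"jaw":-1,"xyz":[16,-62,0],"angular":[0,0,0]},{"jaw":-1,"xyz":[18,-78,0],"angular":[0,0,0]},{"jaw":-1,"xyz":[18,-95,0],"angular":[0,0,0]},{"jaw":-1,"xyz":[17.5,-112,0],"angular":[0,0,0]},{"jaw":-1,"xyz":[15.6,-129,0],"angular":[0,0,0]},{"jaw":-1,"xyz":[12.6,-145.6,0],"angular":[0,0,0]},{"jaw":-1,"xyz":[8.4,-162,0],"angular":[0,0,0]},{"jaw":-1,"xyz":[3,-178,0],"angular":[0,0,0]},{"jaw":-1,"xyz":[3,-178,0],"angular":[0,0,0]}]'
python3 -m creep '[{"jaw":-0.3,"xyz":[0,0,0],"angular":[0,0,0]},{"jaw":-0.3,"xyz":[0,0,0],"angular":[0,0,0]},{"jaw":-0.3,"xyz":[0,0,0],"angular":[0,0,0]},{"jaw":-0.3,"xyz":[0,0,-60],"angular":[0,0,0]},{"jaw":-0.3,"xyz":[0,0,-120],"angular":[0,0,0]},{"jaw":0,"xyz":[0,0,-160],"angular":[0,0,0]},{"jaw":0,"xyz":[0,0,-160],"angular":[0,0,0]},{"jaw":0,"xyz":[0,0,-160],"angular":[0,0,0]}]'
python3 - <<'E'
from h import *
s=st(); print(np.round(s['eef_pos'],1),np.round(s['tool_rot'],3),np.round(s['qpos'],2))
M,im,d=snap('top','top2.png'); p=pts(M,d,d>0)
M,im,d=snap('scene','scene2.png'); 
p2=pts(M,d,d>0)
M,im,d=snap('wrist','wrist2.png'); p3=pts(M,d,d>0)
# knob region: z 38..62 in front of cabinet
for q in (p,p2,p3):
    k=q[(q[:,2]>41)&(q[:,2]<62)&(q[:,0]>560)&(q[:,0]<602)&(q[:,1]<-60)&(q[:,1]>-140)]
    if len(k): print(len(k),np.round(np.median(k,0)),np.round(k.min(0)),np.round(k.max(0)))
E
```

```text
clock: 8.1
eef_pos: [399.7, -338.0, 178.7]
tool_rot: [-3.141, 0.001, -3.023]
force: [-1.5, -0.3, 7.2]
width: 10.4
gripper_force: 60.2
clock: 9.1
eef_pos: [399.0, -336.5, 337.6]
tool_rot: [3.141, -0.001, -3.022]
force: [0.1, -0.0, -1.0]
width: 43.1
gripper_force: 0.0
[ 399.  -336.5  337.6] [ 3.141e+00 -1.000e-03 -3.022e+00] [ 0.58  0.35  0.1   1.75 -0.04  1.04  2.38]
46 [ 586. -102.   58.] [ 579. -114.   41.] [598. -92.  62.]
39 [585. -99.  57.] [ 579. -112.   46.] [601. -92.  61.]
```

```bash
python3 - <<'E'
from h import *
c,s_=np.cos(.056),np.sin(.056)
def K(s,t=.45): return [588-s*np.sin(t)*c,-103-s*np.sin(t)*s_,50+s*np.cos(t)]
rel([430,-250,330],yaw=-3.086,lean=.2)
rel(K(230),yaw=-3.086,lean=.45)
rel(K(140),yaw=-3.086,lean=.45)
rel(K(0),yaw=-3.086,lean=.45)
E
```

```text
[ 430 -250  330] xyz [-41.3, 82.2, 6.9] ang [0.008, -0.202, 0.063]
[ 488. -109.  257.] xyz [-116.0, 215.5, 79.9] ang [0.016, -0.452, 0.062]
[ 527. -106.  176.] xyz [-155.2, 212.9, 160.9] ang [0.016, -0.452, 0.062]
[ 588. -103.   50.] xyz [-216.3, 208.7, 286.8] ang [0.016, -0.452, 0.062]
```

View pics/top2.png

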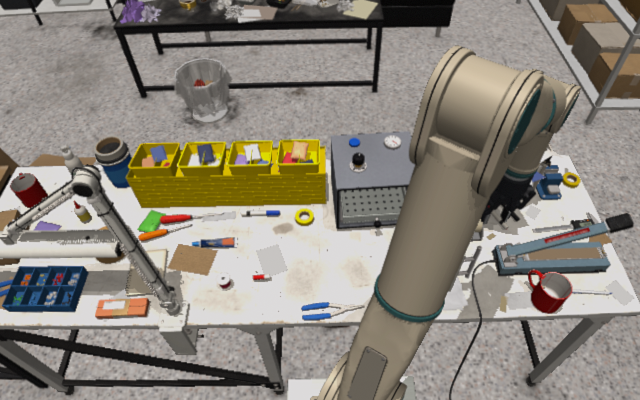

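The top picture shows the door open, the tray perforated, and the knob at (377,224). Something bottle-like stands at (82,210); I'll zoom in on it and run the network on it while moving.

```bash
python3 -m creep '[{"jaw":0.2,"xyz":[-20,40,5],"angular":[0,-0.1,0.03]},{"jaw":0.2,"xyz":[-41,82,7],"angular":[0,-0.2,0.06]},{"jaw":0.2,"xyz":[-70,140,30],"angular":[0.01,-0.3,0.06]},{"jaw":0.2,"xyz":[-95,180,55],"angular":[0.016,-0.4,0.062]},{"jaw":0.2,"xyz":[-116,215,80],"angular":[0.016,-0.452,0.062]},{"jaw":0.2,"xyz":[-116,215,80],"angular":[0.016,-0.452,0.062]},{"jaw":0.2,"xyz":[-116,215,80],"angular":[0.016,-0.452,0.062]},{"jaw":0.2,"xyz":[-116,215,80],"angular":[0.016,-0.452,0.062]}]'
python3 - <<'E'
from h import *
a=cv2.imread('pics/top2.png')[130:290,0:260]
M,im,d=snap('scene','scene3.png')
M,im,d=snap('top')
m=np.zeros(d.shape,bool); m[198:222,74:92]=1; p=pts(M,d,m); print(np.round(np.percentile(p,[5,50,95],0)))
for o in find('top','glue_bottle',M,d)+find('top','spool_1',M,d): print(o)
M,im,d=snap('wrist','wrist3.png'); p=pts(M,d,d>0)
k=p[(p[:,2]>30)&(p[:,2]<64)&(p[:,0]>560)&(p[:,0]<600)&(p[:,1]<-70)&(p[:,1]>-135)]
if len(k): print(len(k),np.round(np.median(k,0)),np.round(np.percentile(k,[3,97],0)))
w=im[:,:,::-1]
cv2.imwrite('pics/c3.png',np.vstack([cv2.resize(a,(520,320),interpolation=cv2.INTER_CUBIC),cv2.resize(w,(520,270))]))
s=st(); print(np.round(s['eef_pos'],1),np.round(s['tool_rot'],3),np.round(s['qpos'],2))
rel([588,-103,50],yaw=-3.086,lean=.45)
E
```

```text
clock: 10.25
eef_pos: [489.3, -110.7, 258.4]
tool_rot: [-3.138, 0.452, -3.085]
force: [0.2, -0.2, 0.3]
width: 51.2
gripper_force: 0.0
[[403. 572.  -5.]
 [668. 838.  23.]
 [757. 894. 415.]]
(0.27, array([444., 252.]), array([ 448., -268.,  111.]), array([ 372., -335.,   17.]), array([ 575., -245.,  205.]), 2675)
360 [ 585. -102.   57.] [[ 581. -112.   46.]
 [ 597.  -92.   62.]]
[ 489.1 -111.   258.8] [-3.139  0.453 -3.087] [ 0.13  0.28  0.15  2.28 -0.88  0.23  2.72]
[ 588 -103   50] xyz [2.2, 3.2, 231.1] ang [-0.003, 0.003, -0.001]
```

View pics/c3.png

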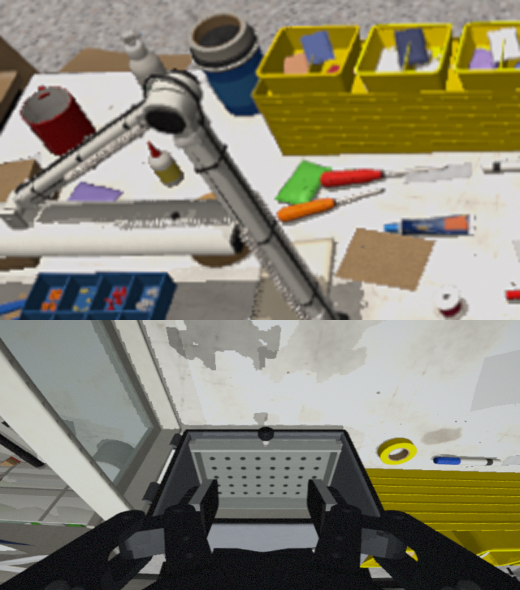

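```bash
python3 - <<'E'
from h import *
from scipy.optimize import least_squares,fsolve
D=[(650,250.3,.629,1.518),(477,310,.31,1.9),(508.4,179,.53,1.99),(np.hypot(382,160),179,.43,2.22),(np.hypot(399,336.5),337.6,.35,1.75)]
f=lambda v:np.ravel([[v[0]*np.sin(a)+v[1]*np.sin(a+b)-r, v[2]+v[0]*np.cos(a)+v[1]*np.cos(a+b)-z] for r,z,a,b in D])
s=least_squares(f,[400,400,0]); v=s.x; print(v,np.round(s.fun))
for L in (200,):
  for (r,z,n) in ((597,50,'home'),(437,50,'out'),(500,250,'pre')):
    for t in (.0,.2,.26,.3,.35,.45):
        rr=r-L*np.sin(t); zz=z+L*np.cos(t)-L
        g=lambda q:[v[0]*np.sin(q[0])+v[1]*np.sin(q[0]+q[1])-rr, v[2]+v[0]*np.cos(q[0])+v[1]*np.cos(q[0]+q[1])-zz]
        q=fsolve(g,[.5,2]); print(n,t,np.round(q,2),'j6',round(np.pi-q.sum()-t,2))
# bottle
M,im,d=snap('top'); m=np.zeros(d.shape,bool); m[205:217,79:87]=1; p=pts(M,d,m); print(np.round(p[::6]))
E
```

```text
[565.53780618 379.3847225   -1.15951634] [ 1. -1.  0.  1. -2. -1.  1. -1. -1.  1.]
home 0.0 [0.82 1.82] j6 0.5
home 0.2 [0.8  1.93] j6 0.21
home 0.26 [0.79 1.96] j6 0.12
home 0.3 [0.79 1.98] j6 0.06
home 0.35 [0.79 2.01] j6 -0.01
home 0.45 [0.8  2.06] j6 -0.17
out 0.0 [0.72 2.25] j6 0.17
out 0.2 [0.72 2.36] j6 -0.13
out 0.26 [0.72 2.39] j6 -0.23
out 0.3 [0.73 2.41] j6 -0.3
out 0.35 [0.74 2.44] j6 -0.38
out 0.45 [0.76 2.49] j6 -0.56
pre 0.0 [0.42 1.93] j6 0.79
pre 0.2 [0.37 2.03] j6 0.54
pre 0.26 [0.36 2.06] j6 0.46
pre 0.3 [0.35 2.08] j6 0.41
pre 0.35 [0.34 2.11] j6 0.34
pre 0.45 [0.33 2.16] j6 0.19
[[671. 833.  73.]
 [730. 863.   0.]
 [676. 827.  61.]
 [671. 831.  63.]
 [667. 836.  62.]
 [675. 823.  52.]
 [667. 825.  57.]
 [660. 828.  61.]
 [656. 833.  61.]
 [668. 824.  45.]
 [658. 824.  53.]
 [653. 828.  55.]
 [654. 838.  48.]
 [661. 825.  38.]
 [653. 827.  43.]
 [652. 834.  40.]]
```

The bottle-like thing is at radius about 1060 mm, beyond reach, so it is background. Leaning drives joint 6 to its limit (0.23), so the wrist has to flip through positive joint 5. I back up to a nearer, upright pose and test a sideways tilt to start that.

```bash
python3 - <<'E'
from h import *
rel([460,-106,190],rpy=[np.pi,.1,-3.086])
rel([460,-106,190],rpy=[np.pi+.3,.1,-3.086])
E
```

```text
[ 460 -106  190] xyz [55.9, 6.6, 49.1] ang [-0.002, 0.353, -0.001]
[ 460 -106  190] xyz [55.9, 6.6, 49.1] ang [0.294, 0.35, -0.054]
```

```bash
python3 -m creep '[{"jaw":0.2,"xyz":[0,0,0],"angular":[0,0.18,0]},{"jaw":0.2,"xyz":[30,3,20],"angular":[0,0.35,0]},{"jaw":0.2,"xyz":[56,6.6,49],"angular":[0,0.353,0]},{"jaw":0.2,"xyz":[56,6.6,49],"angular":[0,0.353,0]}]'
python3 -c "
from h import *
print(np.round(st()['qpos'],2),st()['tool_rot'])"
python3 -m creep '[{"jaw":0.2,"xyz":[0,0,0],"angular":[0.15,0,0]},{"jaw":0.2,"xyz":[0,0,0],"angular":[0.3,0,0]},{"jaw":0.2,"xyz":[0,0,0],"angular":[0.3,0,0]},{"jaw":0.2,"xyz":[0,0,0],"angular":[0.3,0,0]}]'
python3 -c "
from h import *
print(np.round(st()['qpos'],2),st()['tool_rot'])"
```

```text
clock: 11.05
eef_pos: [458.3, -104.3, 187.9]
tool_rot: [-3.141, 0.094, -3.085]
force: [-0.8, 0.5, 0.5]
width: 51.5
gripper_force: 0.0
[-0.17  0.48  0.49  2.16 -0.52  0.52  2.34] [-3.14082357  0.09405788 -3.08519189]
clock: 11.55
eef_pos: [460.3, -105.3, 190.6]
tool_rot: [-2.841, 0.101, -3.086]
force: [0.0, 0.7, 0.6]
width: 51.3
gripper_force: 0.0
[-0.59  0.57  0.8   2.22 -0.33  0.37  2.01] [-2.84143493  0.1012171  -3.08635452]
```

```bash
python3 -m creep '[{"jaw":0.2,"xyz":[0,0,0],"angular":[0.15,0,0]},{"jaw":0.2,"xyz":[0,0,0],"angular":[0.3,0,0]},{"jaw":0.2,"xyz":[0,0,0],"angular":[0.3,0,0]}]'
python3 - <<'E'
from h import *
print(np.round(st()['qpos'],2),st()['tool_rot'])
rel([460,-106,190],rpy=[np.pi+.6,.3,-3.086])
rel([460,-106,190],rpy=[np.pi+.6,.5,-3.086])
rel([460,-106,190],rpy=[np.pi+.4,.6,-3.086])
rel([460,-106,190],rpy=[np.pi+.2,.65,-3.086])
E
```

```text
clock: 11.92
eef_pos: [459.6, -105.0, 188.1]
tool_rot: [-2.537, 0.094, -3.084]
force: [-0.9, -1.1, 0.4]
width: 51.6
gripper_force: 0.0
[-0.9   0.82  1.06  2.24 -0.28  0.33  1.8 ] [-2.53744337  0.09437245 -3.08408025]
[ 460 -106  190] xyz [-0.6, -1.9, -0.9] ang [-0.004, -0.168, 0.118]
[ 460 -106  190] xyz [-0.6, -1.9, -0.9] ang [-0.004, -0.333, 0.231]
[ 460 -106  190] xyz [-0.6, -1.9, -0.9] ang [-0.199, -0.443, 0.245]
[ 460 -106  190] xyz [-0.6, -1.9, -0.9] ang [-0.393, -0.514, 0.221]
```

```bash
cat > fk.py <<'E'
import numpy as np, itertools
from scipy.spatial.transform import Rotation as R
from scipy.optimize import least_squares
S=[([-1.336,.628,.038,1.517,-.027,.996,-.02],(192.56,620.8,250.3),(-3.14,0,2.841)),
([.13,.28,.15,2.28,-.88,.23,2.72],(489.1,-111,258.8),(-3.139,.453,-3.087)),
([-.17,.48,.49,2.16,-.52,.52,2.34],(458.3,-104.3,187.9),(-3.141,.094,-3.085)),
([-.59,.57,.8,2.22,-.33,.37,2.01],(460.3,-105.3,190.6),(-2.841,.101,-3.086)),
([-.9,.82,1.06,2.24,-.28,.33,1.8],(459.6,-105,188.1),(-2.537,.094,-3.084)),
([.58,.35,.1,1.75,-.04,1.04,2.38],(399,-336.5,337.6),(3.141,-.001,-3.022)),
([.26,.43,.09,2.22,-.08,.49,2.11],(382.1,-160,178.9),(-3.141,.002,-3.021))]
def mk(sg,v):
    h,a,b,L,o1,o7=v
    def fk(q):
        r=R.identity(); p=np.array([0,0,h]); 
        r=R.from_euler('z',sg[0]*q[0]+o1)*R.from_euler('y',q[1])*R.from_euler('z',sg[1]*q[2])
        p=p+r.apply([0,0,a]); r=r*R.from_euler('y',q[3])*R.from_euler('z',sg[2]*q[4])
        p=p+r.apply([0,0,b]); r=r*R.from_euler('y',q[5])*R.from_euler('z',sg[3]*q[6]+o7)
        return p+r.apply([0,0,L]),r
    return fk
def fit(sg):
    best=None
    for o in (0,np.pi/2,np.pi,-np.pi/2):
        def f(v):
            out=[]
            for q,p,e in S:
                pp,r=mk(sg,v)(q); out+=list((pp-p)/10)+list((r.inv()*R.from_euler('xyz',e)).as_rotvec()*10)
            return out
        s=least_squares(f,[200,565,380,200,0,o])
        if best is None or s.cost<best.cost: best=s
    return best
E
python3 - <<'E'
from fk import *
r=sorted([(fit(sg).cost,sg) for sg in itertools.product((1,-1),repeat=4)])
print(r[:3]); s=fit(r[0][1]); print(np.round(s.x,3),np.round(s.fun,1).tolist())
E
```

```text
[(np.float64(2.6542591130485964), (-1, -1, -1, -1)), (np.float64(211.20783911841608), (-1, -1, 1, -1)), (np.float64(244.78181000525737), (-1, -1, -1, 1))]
[ 3.35133e+02  5.68730e+02  3.79671e+02  3.36893e+02 -5.40000e-02
  1.52000e+00] [0.7, 0.1, 0.2, 0.0, -0.0, -0.0, 0.7, 0.1, 0.4, -0.2, 0.0, 0.1, -0.1, 0.5, 0.0, -0.0, -0.0, -0.0, -0.7, 0.4, -0.4, -0.0, -0.2, 0.0, -1.1, -0.1, -0.8, -0.0, -0.3, -0.0, -0.0, -0.3, 0.4, -0.0, 0.0, -0.1, 0.6, 0.5, 0.2, -0.0, 0.0, 0.0]
```

```bash
cat >> fk.py <<'E'
V=[335.1,568.7,379.7,336.9,-.054,1.52]; FK=mk((-1,-1,-1,-1),V)
LO=np.array([-3.06,-.37,-1.25,.18,-1.1,.23,-2.94]);HI=np.array([3.06,2.12,1.32,2.47,4.24,1.98,2.94])
def ik(p,e,q0):
    Rt=R.from_euler('xyz',e)
    def f(q):
        pp,r=FK(q); return np.r_[(pp-p)/100,(r.inv()*Rt).as_rotvec(),0.003*(q-q0)]
    s=least_squares(f,np.clip(q0,LO+1e-3,HI-1e-3),bounds=(LO,HI)); return s.x,np.abs(s.fun[:6]).max()
E
python3 - <<'E'
from fk import *
rng=np.random.default_rng(0)
for n,p in (('home',(588,-103,50)),('out',(423,-112,50))):
  for t in (0.05,.2,.3,.4,.5):
    for yaw in (-3.086,.056):
      e=(np.pi,t,yaw) if yaw<0 else (np.pi,-t,yaw)
      sols=[]
      for k in range(25):
        q,err=ik(p,e,LO+(HI-LO)*rng.random(7))
        if err<.02: sols.append((np.min(np.minimum(q-LO,HI-q)),q))
      sols.sort(key=lambda x:-x[0])
      print(n,t,yaw,len(sols),[np.round(s[1],2).tolist() for s in sols[:2]])
E
```

```text
home 0.05 -3.086 13 [[0.56, 0.95, -0.75, 1.87, 1.01, 0.7, 0.84], [0.44, 0.88, -0.52, 1.87, 0.79, 0.56, 1.03]]
home 0.05 0.056 11 [[0.66, 1.03, -0.94, 1.87, 1.16, 0.85, -2.41], [-0.22, 0.89, 0.57, 1.87, -0.87, 0.6, -0.59]]
home 0.2 -3.086 14 [[0.64, 0.95, -0.82, 2.01, 1.37, 0.6, 0.52], [0.73, 1.05, -1.02, 2.01, 1.46, 0.78, 0.47]]
home 0.2 0.056 15 [[0.63, 0.95, -0.81, 2.01, 1.37, 0.59, -2.62], [0.65, 0.96, -0.83, 2.01, 1.38, 0.61, -2.63]]
home 0.3 -3.086 8 [[0.55, 0.87, -0.61, 2.09, 1.67, 0.37, 0.2], [0.83, 1.18, -1.2, 2.09, 1.7, 0.94, 0.31]]
home 0.3 0.056 11 [[0.81, 1.14, -1.15, 2.09, 1.69, 0.88, -2.84], [0.74, 1.04, -0.99, 2.09, 1.68, 0.71, -2.87]]
home 0.4 -3.086 15 [[0.63, 0.92, -0.72, 2.18, 2.07, 0.47, -0.15], [0.63, 0.92, -0.71, 2.18, 2.08, 0.47, -0.15]]
home 0.4 0.056 16 [[0.51, 0.85, -0.5, 2.18, 2.3, 0.32, 2.72], [0.48, 0.84, -0.45, 2.18, 2.38, 0.3, 2.64]]
home 0.5 -3.086 9 [[0.69, 0.98, -0.78, 2.25, 2.35, 0.6, -0.37], [0.56, 0.89, -0.56, 2.25, 2.61, 0.47, -0.68]]
home 0.5 0.056 11 [[0.62, 0.93, -0.65, 2.25, 2.49, 0.52, 2.61], [0.02, 0.84, 0.28, 2.25, 3.83, 0.54, 1.08]]
out 0.05 -3.086 13 [[0.76, 0.91, -0.88, 2.3, 1.44, 0.65, 0.38], [0.72, 0.87, -0.79, 2.3, 1.43, 0.57, 0.4]]
out 0.05 0.056 18 [[0.66, 0.83, -0.69, 2.3, 1.4, 0.48, -2.72], [0.6, 0.8, -0.59, 2.3, 1.37, 0.4, -2.68]]
out 0.2 -3.086 11 [[0.75, 0.87, -0.78, 2.42, 1.93, 0.54, -0.06], [0.91, 1.06, -1.13, 2.42, 1.77, 0.87, 0.09]]
out 0.2 0.056 11 [[0.64, 0.81, -0.59, 2.42, 2.08, 0.4, 2.94], [-0.03, 0.77, 0.44, 2.42, 4.24, 0.42, 0.8]]
out 0.3 -3.086 0 []
out 0.3 0.056 0 []
out 0.4 -3.086 0 []
out 0.4 0.056 0 []
out 0.5 -3.086 0 []
out 0.5 0.056 0 []
```

```bash
cat >> fk.py <<'E'
def sim(q,p,e,n=30,lam=.02):
    q=np.array(q,float); p0,r0=FK(q); Rt=R.from_euler('xyz',e); rv=(r0.inv()*Rt).as_rotvec()
    for k in range(1,n+1):
        pt=p0+(np.array(p)-p0)*k/n; rt=r0*R.from_rotvec(rv*k/n)
        for _ in range(3):
            pp,r=FK(q); J=np.zeros((6,7))
            for i in range(7):
                d=q.copy(); d[i]+=1e-4; p2,r2=FK(d); J[:,i]=np.r_[(p2-pp)/400/1e-4,(r2*r.inv()).as_rotvec()/1e-4]
            err=np.r_[(pt-pp)/400,(rt*r.inv()).as_rotvec()]
            free=np.ones(7,bool)
            for _2 in range(4):
                Jf=J[:,free]; dq=np.zeros(7); dq[free]=Jf.T@np.linalg.solve(Jf@Jf.T+lam**2*np.eye(6),err)
                bad=((q+dq<LO)|(q+dq>HI))&free
                if not bad.any(): break
                free&=~bad
            q=np.clip(q+dq,LO,HI)
    pp,r=FK(q); return q,np.linalg.norm(pp-p),np.linalg.norm((r.inv()*Rt).as_rotvec())
E
python3 - <<'E'
from fk import *
pi=np.pi
def show(*a): print(np.round(a[0],2),np.round(a[1:],3)); return a[0]
q=S[2][0]; q=show(*sim(q,(460,-105,190),(pi+.3,.1,-3.086))); q=show(*sim(q,(460,-105,190),(pi+.6,.1,-3.086)))
print('hist B->D'); show(*sim(S[1][0],(458,-104,188),(pi,.094,-3.085)))
print('plan')
for lean in (.1,.25):
  for side in (-.5,-.8):
    print(lean,side)
    q=S[4][0]
    q=show(*sim(q,(460,-106,190),(pi,lean,-3.086)))
    q=show(*sim(q,(460,-106,190),(pi+side,lean,-3.086)))
    q=show(*sim(q,(460,-106,190),(pi,.3,-3.086)))
    q=show(*sim(q,(530,-106,175),(pi,.35,-3.086)))
    q=show(*sim(q,(588,-103,50),(pi,.35,-3.086)))
    q=show(*sim(q,(423,-112,50),(pi,.15,-3.086)))
E
```

```text
[-0.58  0.57  0.81  2.21 -0.36  0.37  2.04] [0. 0.]
[-0.91  0.8   1.08  2.23 -0.31  0.32  1.84] [0. 0.]
hist B->D
[-0.15  0.48  0.49  2.16 -0.53  0.52  2.36] [0. 0.]
plan
0.1 -0.5
[-0.12  0.47  0.44  2.15 -0.49  0.51  2.32] [0. 0.]
[ 0.37  0.6   0.19  2.   -0.71  0.94  2.73] [0. 0.]
[ 0.08  0.41  0.23  2.32 -0.97  0.25  2.84] [0. 0.]
[ 0.08  0.5   0.19  2.21 -1.1   0.23  2.91] [0.448 0.002]
[ 0.12  0.77  0.12  2.02 -1.1   0.23  2.91] [21.975  0.088]
[ 0.03  0.7   0.27  2.28 -1.1   0.23  2.92] [23.112  0.075]
0.1 -0.8
[-0.12  0.47  0.44  2.15 -0.49  0.51  2.32] [0. 0.]
[ 0.53  0.74  0.11  1.89 -0.74  1.21  2.84] [0. 0.]
[ 0.04  0.41  0.28  2.32 -1.02  0.26  2.88] [0. 0.]
[ 0.08  0.5   0.19  2.21 -1.1   0.23  2.91] [0.448 0.002]
[ 0.12  0.77  0.12  2.02 -1.1   0.23  2.91] [21.975  0.088]
[ 0.03  0.7   0.27  2.28 -1.1   0.23  2.92] [23.112  0.075]
0.25 -0.5
[ 0.15  0.41  0.11  2.28 -0.54  0.26  2.39] [0. 0.]
[ 0.68  0.58 -0.2   2.1  -0.69  0.72  2.79] [0. 0.]
[ 0.1   0.41  0.2   2.32 -0.94  0.23  2.8 ] [0. 0.]
[ 0.08  0.5   0.19  2.21 -1.1   0.23  2.91] [0.448 0.002]
[ 0.12  0.77  0.12  2.02 -1.1   0.23  2.91] [21.975  0.088]
[ 0.03  0.7   0.27  2.28 -1.1   0.23  2.92] [23.112  0.075]
0.25 -0.8
[ 0.15  0.41  0.11  2.28 -0.54  0.26  2.39] [0. 0.]
[ 0.81  0.74 -0.25  1.96 -0.68  1.    2.86] [0. 0.]
[ 0.08  0.41  0.23  2.32 -0.97  0.24  2.83] [0. 0.]
[ 0.08  0.5   0.19  2.21 -1.1   0.23  2.91] [0.448 0.002]
[ 0.12  0.77  0.12  2.02 -1.1   0.23  2.91] [21.975  0.088]
[ 0.03  0.7   0.27  2.28 -1.1   0.23  2.92] [23.112  0.075]
```

```bash
cat > srch.py <<'E'
from fk import *
import sys
from multiprocessing import Pool
pi=np.pi; PRE=((525,-106,185),(pi,.35,-3.086))
def run(seed):
    rng=np.random.default_rng(seed); q=S[4][0]; W=[]
    for k in range(rng.integers(1,4)):
        w=((float(rng.integers(42,60)*10),float(rng.integers(-15,20)*10),float(rng.integers(24,40)*10)),(pi+float(rng.integers(-8,9))/10,float(rng.integers(-3,7))/10,-3.086+float(rng.integers(-20,21))/10))
        q,a,b=sim(q,*w,n=14)
        if a>5 or b>.05: return None
        W.append((w,np.round(q,2).tolist()))
    q,a,b=sim(q,*PRE,n=14); W.append((PRE,np.round(q,2).tolist()))
    if a>2 or b>.03 or q[4]<.7: return None
    q,a,b=sim(q,(588,-103,50),PRE[1],n=14); W.append(('home',np.round(q,2).tolist()))
    if a>1 or b>.03: return None
    q,a,b=sim(q,(423,-112,50),(pi,.12,-3.086),n=14); W.append(('out',np.round(q,2).tolist()))
    if a>1 or b>.03: return None
    return W
if __name__=='__main__':
    with Pool() as P: r=[x for x in P.map(run,range(1500),chunksize=10) if x]
    print(len(r)); r.sort(key=len)
    for W in r[:5]:
        print('--'); [print(w) for w in W]
E
OMP_NUM_THREADS=1 timeout 400 python3 srch.py
```

```text
185
--
(((590.0, 0.0, 360.0), (3.241592653589793, 0.3, -1.4859999999999998)), [0.77, 0.64, -1.14, 1.61, 0.33, 1.1, 2.85])
(((525, -106, 185), (3.141592653589793, 0.35, -3.086)), [0.63, 0.53, -0.6, 2.22, 1.03, 0.24, 0.8])
('home', [0.56, 0.88, -0.61, 2.14, 1.93, 0.37, -0.04])
('out', [0.55, 0.77, -0.48, 2.36, 1.72, 0.3, 0.13])
--
(((520.0, 40.0, 340.0), (3.041592653589793, 0.2, -1.2859999999999998)), [0.61, 0.65, -1.12, 1.64, 0.38, 1.29, 2.87])
(((525, -106, 185), (3.141592653589793, 0.35, -3.086)), [0.71, 0.57, -0.73, 2.22, 1.17, 0.31, 0.66])
('home', [0.56, 0.88, -0.61, 2.14, 1.93, 0.37, -0.04])
('out', [0.56, 0.77, -0.49, 2.36, 1.72, 0.3, 0.13])
--
(((490.0, -110.0, 290.0), (2.741592653589793, 0.3, -1.386)), [0.79, 0.94, -1.23, 1.5, 0.52, 1.67, 2.9])
(((525, -106, 185), (3.141592653589793, 0.35, -3.086)), [0.7, 0.56, -0.72, 2.22, 1.16, 0.3, 0.67])
('home', [0.56, 0.88, -0.61, 2.14, 1.93, 0.37, -0.04])
('out', [0.55, 0.77, -0.48, 2.36, 1.72, 0.29, 0.13])
--
(((580.0, 170.0, 360.0), (3.641592653589793, -0.3, -1.0859999999999999)), [-0.68, 0.26, 0.28, 2.02, 0.4, 0.36, 2.94])
(((525, -106, 185), (3.141592653589793, 0.35, -3.086)), [0.62, 0.53, -0.58, 2.22, 1.01, 0.23, 0.82])
('home', [0.56, 0.88, -0.61, 2.14, 1.93, 0.37, -0.04])
('out', [0.55, 0.77, -0.48, 2.36, 1.72, 0.29, 0.13])
--
(((590.0, 140.0, 360.0), (2.741592653589793, 0.6, -4.686)), [-1.36, 0.78, 1.29, 1.77, -0.15, 0.77, -0.06])
(((525, -106, 185), (3.141592653589793, 0.35, -3.086)), [0.72, 0.57, -0.75, 2.22, 1.19, 0.32, 0.64])
('home', [0.56, 0.88, -0.61, 2.14, 1.93, 0.37, -0.04])
('out', [0.56, 0.77, -0.49, 2.36, 1.72, 0.3, 0.13])
```

```bash
python3 - <<'E'
from h import *
rel([520,40,340],rpy=[np.pi-.1,.2,-1.286])
print('next, as from there')
rel([525,-106,185],rpy=[np.pi,.35,-3.086],base=([520,40,340],[np.pi-.1,.2,-1.286]))
E
```

```text
[520  40 340] xyz [-82.7, 34.0, -199.4] ang [-0.764, -0.534, -1.76]
next, as from there
[ 525 -106  185] xyz [169.5, 23.7, 126.8] ang [0.562, -0.195, 1.734]
```

```bash
python3 -m creep '[{"jaw":0.2,"xyz":[-7,3,-17],"angular":[-0.064,-0.044,-0.147]},{"jaw":0.2,"xyz":[-14,6,-33],"angular":[-0.127,-0.089,-0.293]},{"jaw":0.2,"xyz":[-21,8,-50],"angular":[-0.191,-0.133,-0.44]},{"jaw":0.2,"xyz":[-28,11,-66],"angular":[-0.255,-0.178,-0.587]},{"jaw":0.2,"xyz":[-34,14,-83],"angular":[-0.318,-0.222,-0.733]},{"jaw":0.2,"xyz":[-41,17,-100],"angular":[-0.382,-0.267,-0.88]},{"jaw":0.2,"xyz":[-48,20,-116],"angular":[-0.446,-0.311,-1.027]},{"jaw":0.2,"xyz":[-55,23,-133],"angular":[-0.509,-0.356,-1.173]},{"jaw":0.2,"xyz":[-62,25,-150],"angular":[-0.573,-0.4,-1.32]},{"jaw":0.2,"xyz":[-69,28,-166],"angular":[-0.637,-0.445,-1.467]},{"jaw":0.2,"xyz":[-76,31,-183],"angular":[-0.7,-0.49,-1.613]},{"jaw":0.2,"xyz":[-83,34,-199],"angular":[-0.764,-0.534,-1.76]}]'
python3 -m creep '[{"jaw":0.2,"xyz":[0,0,0],"angular":[0,0,0]},{"jaw":0.2,"xyz":[0,0,0],"angular":[0,0,0]}]'
python3 - <<'E'
from h import *
from fk import sim
q=st()['qpos']; print(np.round(q,2),st()['tool_rot'],st()['eef_pos'])
print(np.round(sim(q,(525,-106,185),(np.pi,.35,-3.086))[0],2))
rel([525,-106,185],rpy=[np.pi,.35,-3.086])
E
```

```text
clock: 13.42
eef_pos: [516.3, 33.0, 335.2]
tool_rot: [3.08, 0.13, -1.455]
force: [0.8, 2.3, -1.5]
width: 51.2
gripper_force: 0.0
clock: 13.68
eef_pos: [515.9, 33.2, 331.2]
tool_rot: [3.074, 0.129, -1.461]
force: [-1.1, 0.3, 0.5]
width: 51.1
gripper_force: 0.0
[ 0.46  0.48 -0.76  1.7   0.2   1.14  2.92] [ 3.07426458  0.12867595 -1.46107977] [515.89755501  33.16400595 331.16055575]
[ 0.09  0.47  0.18  2.22 -1.01  0.23  2.83]
[ 525 -106  185] xyz [156.9, -2.4, 127.2] ang [0.438, -0.224, 1.578]
```

```bash
sed -i "s/q=S\[4\]\[0\]; W=\[\]/q=Q0; W=[]/; s/^pi=np.pi;/from h import st\nQ0=np.array(st()['qpos'])\npi=np.pi;/" srch.py
sed -i "s/for W in r\[:5\]/for W in r[:6]/; s/range(1500)/range(700)/" srch.py; OMP_NUM_THREADS=1 timeout 400 python3 srch.py
```

```text
290
--
(((440.0, 120.0, 310.0), (3.3415926535897933, 0.3, -2.186)), [0.2, 0.15, -0.57, 2.24, 0.15, 0.41, 2.03])
(((525, -106, 185), (3.141592653589793, 0.35, -3.086)), [0.62, 0.53, -0.58, 2.22, 1.01, 0.23, 0.82])
('home', [0.56, 0.88, -0.61, 2.14, 1.93, 0.37, -0.04])
('out', [0.55, 0.77, -0.48, 2.36, 1.72, 0.29, 0.13])
--
(((560.0, -20.0, 330.0), (3.041592653589793, 0.4, -3.686)), [-0.13, 0.25, 0.04, 2.02, 0.26, 0.49, 0.75])
(((525, -106, 185), (3.141592653589793, 0.35, -3.086)), [0.63, 0.53, -0.59, 2.22, 1.02, 0.23, 0.8])
('home', [0.56, 0.88, -0.61, 2.14, 1.93, 0.37, -0.04])
('out', [0.55, 0.77, -0.48, 2.36, 1.72, 0.29, 0.13])
--
(((540.0, -80.0, 290.0), (3.941592653589793, -0.2, -2.686)), [-0.31, 0.52, -0.09, 2.01, 1.07, 1.05, 0.95])
(((525, -106, 185), (3.141592653589793, 0.35, -3.086)), [0.66, 0.54, -0.64, 2.22, 1.08, 0.26, 0.74])
('home', [0.56, 0.88, -0.61, 2.14, 1.93, 0.37, -0.04])
('out', [0.55, 0.77, -0.48, 2.36, 1.72, 0.29, 0.13])
--
(((460.0, 110.0, 300.0), (2.941592653589793, -0.3, -2.4859999999999998)), [0.01, 0.54, -0.42, 1.67, 0.12, 1.33, 1.76])
(((525, -106, 185), (3.141592653589793, 0.35, -3.086)), [0.72, 0.57, -0.74, 2.22, 1.18, 0.32, 0.65])
('home', [0.56, 0.88, -0.61, 2.14, 1.93, 0.37, -0.04])
('out', [0.55, 0.77, -0.48, 2.36, 1.72, 0.29, 0.13])
--
(((480.0, 130.0, 310.0), (3.8415926535897933, 0.6, -4.086)), [-0.7, 0.74, 0.11, 1.49, 0.44, 1.65, -0.32])
(((525, -106, 185), (3.141592653589793, 0.35, -3.086)), [0.69, 0.56, -0.7, 2.22, 1.14, 0.29, 0.69])
('home', [0.56, 0.88, -0.61, 2.14, 1.93, 0.37, -0.04])
('out', [0.55, 0.77, -0.48, 2.36, 1.72, 0.29, 0.13])
--
(((540.0, 70.0, 340.0), (2.741592653589793, -0.3, -1.386)), [-0.02, 0.68, -0.58, 1.38, 0.48, 1.68, 2.61])
(((525, -106, 185), (3.141592653589793, 0.35, -3.086)), [0.65, 0.54, -0.64, 2.22, 1.08, 0.26, 0.75])
('home', [0.56, 0.88, -0.61, 2.14, 1.93, 0.37, -0.04])
('out', [0.55, 0.77, -0.48, 2.36, 1.72, 0.29, 0.13])
```

```bash
python3 - <<'E'
from h import *
rel([460,110,300],rpy=[np.pi-.2,-.3,-2.486])
E
```

```text
[460 110 300] xyz [-77.8, 44.3, 44.6] ang [-0.207, 0.25, 1.073]
```

```bash
python3 -m creep '[{"jaw":0.2,"xyz":[-10,6,6],"angular":[-0.026,0.031,0.134]},{"jaw":0.2,"xyz":[-19,11,11],"angular":[-0.052,0.062,0.268]},{"jaw":0.2,"xyz":[-29,17,17],"angular":[-0.078,0.094,0.402]},{"jaw":0.2,"xyz":[-39,22,22],"angular":[-0.103,0.125,0.536]},{"jaw":0.2,"xyz":[-49,28,28],"angular":[-0.129,0.156,0.67]},{"jaw":0.2,"xyz":[-58,33,33],"angular":[-0.155,0.188,0.805]},{"jaw":0.2,"xyz":[-68,39,39],"angular":[-0.181,0.219,0.94]},{"jaw":0.2,"xyz":[-78,44,45],"angular":[-0.207,0.25,1.073]},{"jaw":0.2,"xyz":[-78,44,45],"angular":[-0.207,0.25,1.073]},{"jaw":0.2,"xyz":[-78,44,45],"angular":[-0.207,0.25,1.073]}]'
python3 - <<'E'
from h import *
from fk import sim
q=st()['qpos']; print(np.round(q,2),st()['tool_rot'],st()['eef_pos'])
print(np.round(sim(q,(525,-106,185),(np.pi,.35,-3.086))[0],2))
rel([525,-106,185],rpy=[np.pi,.35,-3.086])
E
```

```text
clock: 14.92
eef_pos: [460.1, 113.1, 300.0]
tool_rot: [2.94, -0.298, -2.477]
force: [-0.4, -0.3, -0.4]
width: 51.2
gripper_force: 0.0
[ 0.03  0.54 -0.44  1.65  0.11  1.34  1.77] [ 2.94005548 -0.29770605 -2.47667433] [460.07412469 113.14012997 300.00430952]
[ 0.62  0.53 -0.58  2.22  1.01  0.23  0.82]
[ 525 -106  185] xyz [46.7, -235.2, 89.4] ang [0.204, -0.688, 0.554]
```

```bash
python3 -m creep '[{"jaw":0.2,"xyz":[6,-29,11],"angular":[0.025,-0.086,0.069]},{"jaw":0.2,"xyz":[12,-59,22],"angular":[0.05,-0.172,0.138]},{"jaw":0.2,"xyz":[17,-88,33],"angular":[0.076,-0.258,0.208]},{"jaw":0.2,"xyz":[23,-118,45],"angular":[0.102,-0.344,0.277]},{"jaw":0.2,"xyz":[29,-147,56],"angular":[0.127,-0.43,0.346]},{"jaw":0.2,"xyz":[35,-176,67],"angular":[0.153,-0.516,0.415]},{"jaw":0.2,"xyz":[41,-206,78],"angular":[0.178,-0.602,0.485]},{"jaw":0.2,"xyz":[47,-235,89],"angular":[0.204,-0.688,0.554]},{"jaw":0.2,"xyz":[47,-235,89],"angular":[0.204,-0.688,0.554]},{"jaw":0.2,"xyz":[47,-235,89],"angular":[0.204,-0.688,0.554]},{"jaw":0.2,"xyz":[47,-235,89],"angular":[0.204,-0.688,0.554]}]'
python3 - <<'E'
from h import *
from fk import sim
q=st()['qpos']; print(np.round(q,2),st()['tool_rot'],st()['eef_pos'])
print(np.round(sim(q,(588,-103,50),(np.pi,.35,-3.086))[0],2))
rel([588,-103,50],rpy=[np.pi,.35,-3.086])
E
```

```text
clock: 16.3
eef_pos: [523.7, -106.6, 184.6]
tool_rot: [3.141, 0.348, -3.088]
force: [-1.0, -1.0, -0.5]
width: 51.1
gripper_force: 0.0
[ 0.58  0.51 -0.53  2.19  0.87  0.23  0.95] [ 3.14061409  0.34780021 -3.0876522 ] [ 523.67837341 -106.64840537  184.59650438]
[ 0.56  0.88 -0.6   2.14  1.93  0.36 -0.04]
[ 588 -103   50] xyz [-14.7, 0.0, 148.5] ang [0.0, -0.002, -0.002]
```

```bash
python3 -m creep '[{"jaw":0.2,"xyz":[-5,0,20],"angular":[0,0,0]},{"jaw":0.2,"xyz":[-10,0,50],"angular":[0,0,0]},{"jaw":0.2,"xyz":[-14,0,80],"angular":[0,0,0]},{"jaw":0.2,"xyz":[-14,0,110],"angular":[0,0,0]},{"jaw":0.2,"xyz":[-14,0,135],"angular":[0,0,0]},{"jaw":0.2,"xyz":[-14,0,148],"angular":[0,0,0]},{"jaw":0.2,"xyz":[-14,0,148],"angular":[0,0,0]},{"jaw":-1,"xyz":[-14,0,148],"angular":[0,0,0]},{"jaw":-1,"xyz":[-14,0,148],"angular":[0,0,0]},{"jaw":-1,"xyz":[-14,0,148],"angular":[0,0,0]},{"jaw":-1,"xyz":[-14,0,148],"angular":[0,0,0]}]'
python3 - <<'E'
from h import *
from fk import sim
q=st()['qpos']; print(np.round(q,2),st()['tool_rot'],st()['eef_pos'])
p=np.array(st()['eef_pos']); t=p-166*np.array([np.cos(.056),np.sin(.056),0])
print(np.round(sim(q,t,(np.pi,.12,-3.086))[0],2))
rel(t,rpy=[np.pi,.12,-3.086])
E
```

```text
clock: 17.68
eef_pos: [588.2, -102.2, 51.4]
tool_rot: [-3.141, 0.349, -3.087]
force: [-3.6, -1.1, 6.4]
width: 19.5
gripper_force: 58.7
[ 0.53  0.84 -0.54  2.11  1.85  0.32  0.03] [-3.14139529  0.34944254 -3.08719911] [ 588.23171927 -102.21615984   51.3540257 ]
[ 0.54  0.76 -0.47  2.36  1.72  0.28  0.13]
[ 422. -112.   51.] xyz [156.0, -0.3, -56.8] ang [-0.0, 0.229, -0.001]
```

```bash
python3 -m creep '[{"jaw":-1,"xyz":[15,0,-5.5],"angular":[0,0.02,0]},{"jaw":-1,"xyz":[31,0,-11],"angular":[0,0.045,0]},{"jaw":-1,"xyz":[47,0,-17],"angular":[0,0.07,0]},{"jaw":-1,"xyz":[62,0,-22.7],"angular":[0,0.09,0]},{"jaw":-1,"xyz":[78,0,-28.4],"angular":[0,0.115,0]},{"jaw":-1,"xyz":[94,0,-34],"angular":[0,0.137,0]},{"jaw":-1,"xyz":[109,0,-39.8],"angular":[0,0.16,0]},{"jaw":-1,"xyz":[125,0,-45.4],"angular":[0,0.183,0]},{"jaw":-1,"xyz":[140,0,-51],"angular":[0,0.206,0]},{"jaw":-1,"xyz":[156,0,-56.8],"angular":[0,0.229,0]},{"jaw":-1,"xyz":[156,0,-56.8],"angular":[0,0.229,0]},{"jaw":-1,"xyz":[156,0,-56.8],"angular":[0,0.229,0]}]'
python3 - <<'E'
from h import *
q=st()['qpos']; print(np.round(q,2),st()['tool_rot'],st()['eef_pos'])
M,im,d=snap('top','top4.png'); p=pts(M,d,d>0)
# tray front wall near y -20..-60, z 55..66
k=p[(p[:,2]>58)&(p[:,2]<70)&(p[:,0]<600)&(p[:,0]>400)&(p[:,1]<10)&(p[:,1]>-210)]
print(len(k),np.round(np.percentile(k,[1,3,50,97,99],0)))
E
```

```text
clock: 19.18
eef_pos: [423.0, -111.2, 51.5]
tool_rot: [-3.142, 0.121, -3.087]
force: [1.7, -2.4, 11.8]
width: 19.4
gripper_force: 62.7
[ 0.54  0.75 -0.47  2.33  1.59  0.28  0.25] [-3.14155571  0.12137315 -3.08681485] [ 422.95992006 -111.1518731    51.47940926]
115 [[ 409. -121.   58.]
 [ 412. -117.   59.]
 [ 457.   -8.   65.]
 [ 586.   -1.   70.]
 [ 596.   -0.   70.]]
```

```bash
python3 -m creep '[{"jaw":-1,"xyz":[3,0,0],"angular":[0,0,0]},{"jaw":-1,"xyz":[3,0,0],"angular":[0,0,0]},{"jaw":0.2,"xyz":[2,0,0],"angular":[0,0,0]},{"jaw":0.2,"xyz":[2,0,0],"angular":[0,0,0]},{"jaw":0.2,"xyz":[2,0,0],"angular":[0,0,0]},{"jaw":0.2,"xyz":[2,0,-40],"angular":[0,0,0]},{"jaw":0.2,"xyz":[2,0,-90],"angular":[0,0,0]},{"jaw":0.2,"xyz":[2,0,-140],"angular":[0,0,0]},{"jaw":0.2,"xyz":[2,0,-190],"angular":[0,0,0]},{"jaw":0.2,"xyz":[2,0,-230],"angular":[0,0,0]},{"jaw":0.2,"xyz":[2,0,-230],"angular":[0,0,0]}]'
python3 - <<'E'
from h import *
q=st()['qpos']; print(np.round(q,2),st()['tool_rot'],st()['eef_pos'])
M,im,d=snap('top','top5.png'); p=pts(M,d,d>0)
for c in('top','scene','wrist'):
    M,im,d=snap(c,c+'5.png'); p=pts(M,d,d>0)
    k=p[(p[:,2]>45)&(p[:,2]<72)&(p[:,0]<585)&(p[:,0]>380)&(p[:,1]<10)&(p[:,1]>-215)]
    if len(k):
        print(c,len(k),np.round(np.percentile(k,[1,5,50,95,99],0)).tolist())
        kk=k[(k[:,2]<62)&(abs(k[:,1]+112)<14)&(k[:,0]<450)]; print(len(kk),np.round(np.percentile(kk,[3,50,97],0)).tolist() if len(kk) else '')
M,im,d=snap('scene')
for n in ('spool_1','glue_tube','glue_bottle'):
    for o in find('scene',n,M,d): print(n,o)
E
```

```text
clock: 20.6
eef_pos: [393.7, -113.1, 280.5]
tool_rot: [-3.141, 0.123, -3.088]
force: [-0.6, -0.4, -0.2]
width: 51.0
gripper_force: 0.0
[ 1.11  0.34 -1.12  2.17  0.45  0.74  1.34] [-3.14092497  0.12307077 -3.08829542] [ 393.69762498 -113.06127728  280.48577005]
top 528 [[417.0, -213.0, 45.0], [421.0, -211.0, 46.0], [452.0, -111.0, 59.0], [539.0, -4.0, 69.0], [574.0, -1.0, 70.0]]
70 [[417.0, -121.0, 46.0], [426.0, -110.0, 56.0], [450.0, -102.0, 61.0]]
scene 723 [[416.0, -213.0, 45.0], [426.0, -211.0, 46.0], [481.0, -106.0, 59.0], [575.0, -2.0, 70.0], [583.0, -1.0, 71.0]]
59 [[415.0, -118.0, 46.0], [430.0, -107.0, 57.0], [448.0, -102.0, 61.0]]
wrist 2731 [[417.0, -211.0, 45.0], [422.0, -208.0, 47.0], [452.0, -110.0, 59.0], [501.0, -6.0, 67.0], [514.0, -5.0, 67.0]]
436 [[417.0, -120.0, 50.0], [427.0, -111.0, 57.0], [448.0, -102.0, 61.0]]
spool_1 (0.79, array([279., 343.]), array([417., 351.,  36.]), array([402., 331.,   2.]), array([437., 366.,  40.]), 272)
glue_tube (0.91, array([231., 320.]), array([556., 389.,  14.]), array([545., 335.,   2.]), array([577., 456.,  25.]), 575)
glue_tube (0.21, array([359., 201.]), array([ 534., -109.,   38.]), array([ 445., -209.,   34.]), array([617.,  -3.,  68.]), 3764)
```

View pics/wrist5.png

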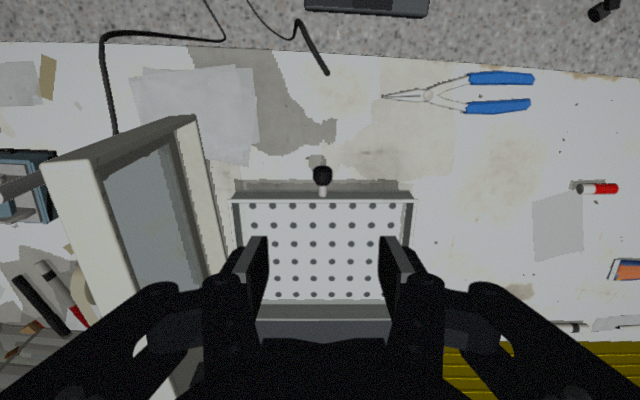

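The wrist picture shows the tray pulled out with the knob at (322,175) and the door standing open at the left. Now the tube's pose and a plan.

```bash
cat >> h.py <<'E'
def pose2(cam,name,M,d,zmin=6,zmax=45):
    s=silhouettes(cam,name)
    if not s: return None
    p=pts(M,d,s[0]['pixels']); p=p[(p[:,2]>zmin)&(p[:,2]<zmax)]
    r=cv2.minAreaRect(p[:,:2].astype(np.float32)); c=p[:,:2].mean(0)
    w,v=np.linalg.eigh(np.cov((p[:,:2]-c).T)); a=v[:,1]
    print(cam,name,s[0]['score'],'mean',np.round(c),'rect',np.round(np.r_[r[0],r[1]]),'axis deg',round(np.degrees(np.arctan2(a[1],a[0])),1),'z',np.round(np.percentile(p[:,2],[5,50,95])))
E
python3 - <<'E'
from h import *
from fk import sim
for c in ('top','scene'):
    M,im,d=snap(c); pose2(c,'glue_tube',M,d); pose2(c,'spool_1',M,d,zmin=30)
q=st()['qpos']
for y in (-3.086,-2.8,-2.4,-1.6):
    for l in (0,):
        print(y,[np.round(x,2) for x in sim(q,(480,300,320),(np.pi,l,y))], [np.round(x,2) for x in sim(sim(q,(480,300,320),(np.pi,l,y))[0],(555,390,25),(np.pi,0,y))])
E
```

```text
top glue_tube 0.54 mean [559. 400.] rect [563. 400.  36. 128.] axis deg 98.0 z [ 7. 15. 24.]
top spool_1 0.65 mean [420. 349.] rect [420. 349.  35.  34.] axis deg 64.5 z [32. 35. 38.]
scene spool_1 0.57 mean [419. 350.] rect [420. 348.  33.  39.] axis deg 140.2 z [34. 37. 40.]
-3.086 [array([-0.05,  0.58, -0.93,  1.67,  0.5 ,  1.15,  0.52]), np.float64(0.0), np.float64(0.0)] [array([-0.32,  1.04, -0.65,  1.59,  0.81,  0.81,  0.31]), np.float64(0.0), np.float64(0.0)]
-2.8 [array([-0.02,  0.6 , -0.99,  1.67,  0.54,  1.17,  0.77]), np.float64(0.0), np.float64(0.0)] [array([-0.29,  1.05, -0.71,  1.59,  0.86,  0.84,  0.56]), np.float64(0.0), np.float64(0.0)]
-2.4 [array([ 0.02,  0.63, -1.08,  1.67,  0.59,  1.2 ,  1.11]), np.float64(0.0), np.float64(0.0)] [array([-0.26,  1.08, -0.78,  1.59,  0.94,  0.89,  0.91]), np.float64(0.0), np.float64(0.0)]
-1.6 [array([ 0.07,  0.72, -1.25,  1.67,  0.71,  1.28,  1.8 ]), np.float64(0.0), np.float64(0.0)] [array([-0.2 ,  1.15, -0.94,  1.59,  1.07,  0.99,  1.62]), np.float64(0.0), np.float64(0.0)]
```

```bash
python3 - <<'E'
from h import *
from fk import sim
q=st()['qpos']; f=lambda *a:(lambda r:(print(np.round(r[0],2),np.round(r[1:],2)),r[0])[1])(sim(*a))
q=f(q,(540,330,290),(np.pi,0,1.71)); q=f(q,(559,395,24),(np.pi,0,1.71)); q=f(q,(559,395,260),(np.pi,0,1.71));q=f(q,(500,-90,240),(np.pi,0,1.627));q=f(q,(500,-90,65),(np.pi,0,1.627))
rel([540,330,290],yaw=1.71)
E
```

```text
[-0.29  0.61 -0.53  1.53  0.33  1.09 -0.76] [0. 0.]
[-0.46  0.98 -0.38  1.57  0.5   0.69 -0.93] [0. 0.]
[-0.4   0.71 -0.5   1.41  0.36  1.11 -0.82] [0. 0.]
[ 0.48  0.48 -0.52  1.93  0.33  0.81 -0.16] [0. 0.]
[ 0.32  0.75 -0.3   2.07  0.54  0.4  -0.34] [0. 0.]
[540 330 290] xyz [-171.3, 433.4, 9.9] ang [0.091, 0.095, 1.485]
```

```bash
python3 -m creep '[{"jaw":1,"xyz":[-10,40,-30],"angular":[0.009,0.009,0.148]},{"jaw":1,"xyz":[-30,87,-20],"angular":[0.018,0.019,0.297]},{"jaw":1,"xyz":[-50,130,-15],"angular":[0.027,0.028,0.445]},{"jaw":1,"xyz":[-68,173,-10],"angular":[0.036,0.038,0.594]},{"jaw":1,"xyz":[-86,217,-5],"angular":[0.045,0.047,0.742]},{"jaw":1,"xyz":[-103,260,0],"angular":[0.055,0.057,0.89]},{"jaw":1,"xyz":[-120,303,0],"angular":[0.064,0.067,1.04]},{"jaw":1,"xyz":[-137,347,5],"angular":[0.073,0.076,1.19]},{"jaw":1,"xyz":[-154,390,8],"angular":[0.082,0.086,1.34]},{"jaw":1,"xyz":[-171,433,10],"angular":[0.091,0.095,1.485]},{"jaw":1,"xyz":[-171,433,10],"angular":[0.091,0.095,1.485]},{"jaw":1,"xyz":[-171,433,10],"angular":[0.091,0.095,1.485]}]'
python3 - <<'E'
from h import *
print(st()['tool_rot'],st()['eef_pos'])
M,im,d=snap('wrist','wrist6.png'); pose2('wrist','glue_tube',M,d); pose2('wrist','spool_1',M,d,zmin=30)
for o in find('wrist','glue_bottle',M,d): print(o)
E
```

```text
clock: 22.8
eef_pos: [539.6, 328.6, 289.3]
tool_rot: [-3.14, 0.002, 1.711]
force: [0.3, 0.0, -0.4]
width: 85.4
gripper_force: 0.0
[-3.14012361e+00  1.58074776e-03  1.71072005e+00] [539.57820219 328.62609498 289.28090687]
wrist glue_tube 0.82 mean [560. 404.] rect [564. 407.  36. 119.] axis deg 95.5 z [ 7. 16. 24.]h.py:32: RuntimeWarning: Mean of empty slice.
  r=cv2.minAreaRect(p[:,:2].astype(np.float32)); c=p[:,:2].mean(0)
  ret = um.true_divide(
  avg = a.mean(axis, **keepdims_kw)
h.py:33: RuntimeWarning: Degrees of freedom <= 0 for slice
  w,v=np.linalg.eigh(np.cov((p[:,:2]-c).T)); a=v[:,1]
  c *= np.true_divide(1, fact)
  c *= np.true_divide(1, fact)
Traceback (most recent call last):
  File "h.py", line 34, in pose2
    print(cam,name,s[0]['score'],'mean',np.round(c),'rect',np.round(np.r_[r[0],r[1]]),'axis deg',round(np.degrees(np.arctan2(a[1],a[0])),1),'z',np.round(np.percentile(p[:,2],[5,50,95])))
                                                                                                                                                         ~~~~~~~~~~~~~^^^^^^^^^^^^^^^^^^
IndexError: index -1 is out of bounds for axis 0 with size 0
```

View pics/wrist6.png

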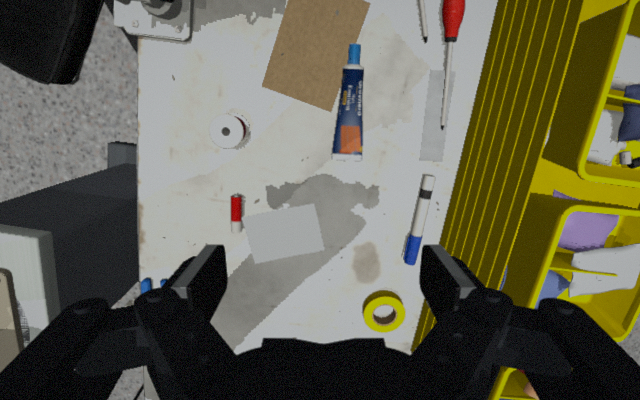

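The picture shows the tube at (350,110), the spool at (230,130), and the battery, marker and tape undisturbed. I go down on the tube.

```bash
python3 - <<'E'
from h import *
rel([562,395,110],yaw=1.675); rel([562,395,21],yaw=1.675)
E
```

```text
[562 395 110] xyz [63.9, 31.1, 179.8] ang [-0.001, 0.001, 0.034]
[562 395  21] xyz [64.0, 31.2, 268.8] ang [-0.001, 0.001, 0.034]
```

```bash
python3 -m creep '[{"jaw":1,"xyz":[30,15,45],"angular":[0,0,0.034]},{"jaw":1,"xyz":[64,31,100],"angular":[0,0,0.034]},{"jaw":1,"xyz":[64,31,150],"angular":[0,0,0.034]},{"jaw":1,"xyz":[64,31,200],"angular":[0,0,0.034]},{"jaw":1,"xyz":[64,31,240],"angular":[0,0,0.034]},{"jaw":1,"xyz":[64,31,268],"angular":[0,0,0.034]},{"jaw":1,"xyz":[64,31,268],"angular":[0,0,0.034]},{"jaw":-1,"xyz":[64,31,268],"angular":[0,0,0.034]},{"jaw":-1,"xyz":[64,31,268],"angular":[0,0,0.034]},{"jaw":-1,"xyz":[64,31,268],"angular":[0,0,0.034]},{"jaw":-1,"xyz":[64,31,268],"angular":[0,0,0.034]},{"jaw":-1,"xyz":[64,31,268],"angular":[0,0,0.034]}]'
python3 -m creep '[{"jaw":-1,"xyz":[0,0,-40],"angular":[0,0,0]},{"jaw":-1,"xyz":[0,0,-80],"angular":[0,0,0]},{"jaw":-1,"xyz":[0,0,-130],"angular":[0,0,0]},{"jaw":-1,"xyz":[0,0,-180],"angular":[0,0,0]},{"jaw":-1,"xyz":[0,0,-210],"angular":[0,0,0]},{"jaw":-1,"xyz":[0,0,-210],"angular":[0,0,0]}]'
python3 - <<'E'
from h import *
M,im,d=snap('wrist','wrist7.png'); pose2('wrist','glue_tube',M,d,zmin=150,zmax=320)
rel([495,-100,235],yaw=1.627); rel([495,-100,60],yaw=1.627)
E
```

```text
clock: 24.45
eef_pos: [562.5, 397.4, 23.6]
tool_rot: [3.14, -0.001, 1.675]
force: [-0.4, -0.8, 7.3]
width: 27.2
gripper_force: 58.6
clock: 25.2
eef_pos: [562.7, 398.3, 235.4]
tool_rot: [3.137, -0.003, 1.676]
force: [-0.8, -0.4, -0.7]
width: 27.4
gripper_force: 59.4
wrist glue_tube 0.68 mean [561. 410.] rect [558. 407.  37. 122.] axis deg 95.6 z [218. 229. 236.]
[ 495 -100  235] xyz [-486.8, -118.1, -3.0] ang [-0.001, 0.001, 0.049]
[ 495 -100   60] xyz [-486.6, -117.9, 172.0] ang [-0.001, 0.001, 0.049]
```

```bash
python3 -m creep '[{"jaw":-1,"xyz":[-50,-12,-10],"angular":[0,0,0.005]},{"jaw":-1,"xyz":[-105,-26,-10],"angular":[0,0,0.01]},{"jaw":-1,"xyz":[-160,-40,-10],"angular":[0,0,0.015]},{"jaw":-1,"xyz":[-215,-53,-10],"angular":[0,0,0.02]},{"jaw":-1,"xyz":[-270,-67,-10],"angular":[0,0,0.025]},{"jaw":-1,"xyz":[-325,-81,-10],"angular":[0,0,0.03]},{"jaw":-1,"xyz":[-380,-94,-10],"angular":[0,0,0.035]},{"jaw":-1,"xyz":[-435,-108,-10],"angular":[0,0,0.045]},{"jaw":-1,"xyz":[-475,-118,-5],"angular":[0,0,0.049]},{"jaw":-1,"xyz":[-502,-125,0],"angular":[0,0,0.049]},{"jaw":-1,"xyz":[-502,-125,0],"angular":[0,0,0.049]},{"jaw":-1,"xyz":[-502,-125,0],"angular":[0,0,0.049]}]'
python3 - <<'E'
from h import *
print(np.round(st()['qpos'],2))
M,im,d=snap('wrist','wrist8.png'); pose2('wrist','glue_tube',M,d,zmin=150,zmax=320)
rel([490,-116,60],yaw=1.627)
E
```

```text
clock: 26.8
eef_pos: [489.6, -114.1, 231.3]
tool_rot: [-3.14, -0.001, 1.628]
force: [0.7, 0.4, -0.0]
width: 27.3
gripper_force: 59.4
[ 0.58  0.5  -0.59  1.93  0.37  0.82 -0.15]
wrist glue_tube 0.94 mean [ 488. -103.] rect [ 487. -106.   36.  122.] axis deg 92.9 z [214. 225. 232.]
[ 490 -116   60] xyz [-2.5, -0.2, 171.8] ang [-0.001, -0.001, 0.002]
```

View pics/wrist8.png

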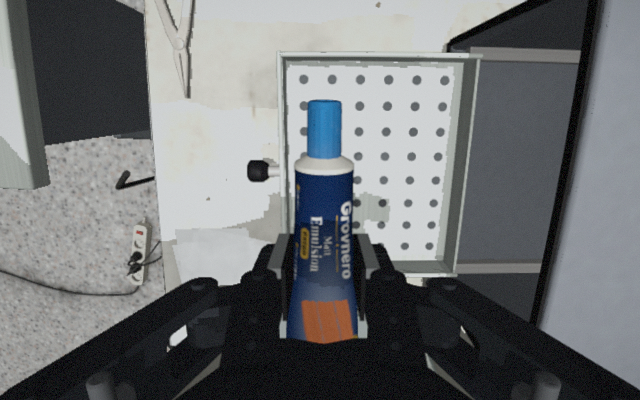

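The picture shows the tube held over the tray, aligned with it. I lower it and release with the jaws only part open.

```bash
python3 -m creep '[{"jaw":-1,"xyz":[-2,0,50],"angular":[0,0,0]},{"jaw":-1,"xyz":[-2,0,95],"angular":[0,0,0]},{"jaw":-1,"xyz":[-2,0,135],"angular":[0,0,0]},{"jaw":-1,"xyz":[-2,0,160],"angular":[0,0,0]},{"jaw":-1,"xyz":[-2,0,171],"angular":[0,0,0]},{"jaw":-1,"xyz":[-2,0,171],"angular":[0,0,0]},{"jaw":-0.1,"xyz":[-2,0,171],"angular":[0,0,0]},{"jaw":-0.1,"xyz":[-2,0,171],"angular":[0,0,0]},{"jaw":-0.1,"xyz":[-2,0,171],"angular":[0,0,0]}]'
python3 -m creep '[{"jaw":-0.1,"xyz":[0,0,-50],"angular":[0,0,0]},{"jaw":-0.1,"xyz":[0,0,-100],"angular":[0,0,0]},{"jaw":-0.1,"xyz":[0,0,-150],"angular":[0,0,0]},{"jaw":0.5,"xyz":[0,0,-200],"angular":[0,0,0]},{"jaw":0.5,"xyz":[0,0,-200],"angular":[0,0,0]}]'
python3 - <<'E'
from h import *
from fk import sim
print(np.round(st()['qpos'],2))
M,im,d=snap('wrist','wrist9.png'); pose2('wrist','glue_tube',M,d,zmin=40,zmax=70)
M,im,d=snap('scene'); pose2('scene','spool_1',M,d,zmin=30)
q=st()['qpos']
for y in (1.627,2.4,3.0):
    a=sim(q,(430,330,260),(np.pi,0,y)); b=sim(a[0],(420,349,25),(np.pi,0,y)); c=sim(b[0],(430,330,260),(np.pi,0,y));e=sim(c[0],(540,-108,240),(np.pi,0,3.197));f=sim(e[0],(540,-108,60),(np.pi,0,3.197))
    for z in (a,b,e,f): print(y,np.round(z[0],2),np.round(z[1:],2))
    
rel([430,330,240],yaw=3.0)
E
```

```text
clock: 28.02
eef_pos: [490.3, -117.6, 61.6]
tool_rot: [3.141, 0.001, 1.626]
force: [-0.0, -0.4, -0.2]
width: 38.3
gripper_force: 0.0
clock: 28.65
eef_pos: [492.4, -117.5, 264.8]
tool_rot: [3.134, 0.003, 1.626]
force: [-0.6, -0.1, -0.2]
width: 64.1
gripper_force: 0.0
[ 0.62  0.46 -0.63  1.89  0.35  0.89 -0.13]
wrist glue_tube 0.66 mean [ 499. -271.] rect [ 499. -271.  181.    3.] axis deg -172.6 z [42. 56. 69.]
scene spool_1 0.76 mean [419. 349.] rect [420. 349.  38.  39.] axis deg 164.6 z [33. 37. 40.]
1.627 [-0.31  0.52 -0.61  1.82  0.37  0.92 -1.03] [0. 0.]
1.627 [-0.54  0.85 -0.33  1.97  0.64  0.42 -1.3 ] [0. 0.]
1.627 [ 0.78  0.73 -1.09  1.82  0.74  1.07  1.03] [0. 0.]
1.627 [ 0.64  0.94 -0.85  1.95  1.05  0.77  0.79] [0. 0.]
2.4 [-0.2   0.57 -0.81  1.82  0.5   0.97 -0.38] [0. 0.]
2.4 [-0.45  0.88 -0.48  1.97  0.84  0.5  -0.71] [0. 0.]
2.4 [ 0.77  0.72 -1.08  1.82  0.73  1.06  1.04] [0. 0.]
2.4 [ 0.64  0.94 -0.84  1.95  1.05  0.76  0.79] [0. 0.]
3.0 [-0.12  0.63 -0.96  1.82  0.6   1.02  0.11] [0. 0.]
3.0 [-0.37  0.92 -0.62  1.97  0.99  0.58 -0.25] [0. 0.]
3.0 [ 0.77  0.72 -1.08  1.82  0.73  1.06  1.04] [0. 0.]
3.0 [ 0.64  0.94 -0.83  1.95  1.04  0.76  0.8 ] [0. 0.]
[430 330 240] xyz [450.0, -33.9, 20.0] ang [-0.002, -0.002, -1.373]
```

```bash
python3 -m creep '[{"jaw":1,"xyz":[45,-3,0],"angular":[0,0,-0.137]},{"jaw":1,"xyz":[90,-7,0],"angular":[0,0,-0.275]},{"jaw":1,"xyz":[135,-10,0],"angular":[0,0,-0.412]},{"jaw":1,"xyz":[180,-14,0],"angular":[0,0,-0.55]},{"jaw":1,"xyz":[225,-17,0],"angular":[0,0,-0.687]},{"jaw":1,"xyz":[270,-20,5],"angular":[0,0,-0.824]},{"jaw":1,"xyz":[315,-24,5],"angular":[0,0,-0.96]},{"jaw":1,"xyz":[360,-27,10],"angular":[0,0,-1.1]},{"jaw":1,"xyz":[405,-31,15],"angular":[0,0,-1.236]},{"jaw":1,"xyz":[450,-34,20],"angular":[0,0,-1.373]},{"jaw":1,"xyz":[450,-34,20],"angular":[0,0,-1.373]},{"jaw":1,"xyz":[450,-34,20],"angular":[0,0,-1.373]}]'
python3 - <<'E'
from h import *
M,im,d=snap('wrist','wrist10.png'); pose2('wrist','spool_1',M,d,zmin=25,zmax=45)
M,im,d=snap('scene','scene10.png'); pose2('scene','glue_tube',M,d,zmin=30,zmax=70)
M,im,d=snap('top','top10.png'); pose2('top','glue_tube',M,d,zmin=30,zmax=70)
a=cv2.imread('pics/wrist10.png'); b=cv2.imread('pics/top10.png')[120:320,200:520]
cv2.imwrite('pics/c10.png',np.vstack([cv2.resize(a,(480,300)),cv2.resize(b,(480,300))]))
rel([420,349,100]);rel([420,349,24])
E
```

```text
clock: 30.35
eef_pos: [430.5, 329.0, 239.5]
tool_rot: [-3.139, -0.002, 2.999]
force: [0.1, 0.1, -0.1]
width: 85.2
gripper_force: 0.0
wrist spool_1 0.9 mean [422. 351.] rect [422. 351.  39.  38.] axis deg 48.0 z [34. 36. 37.]
scene glue_tube 0.92 mean [ 486. -120.] rect [ 492. -118.  137.   38.] axis deg 94.6 z [39. 51. 62.]
top glue_tube 0.73 mean [ 490. -155.] rect [ 494. -154.   40.   61.] axis deg 100.1 z [36. 44. 51.]
[420 349 100] xyz [14.2, 18.2, 141.0] ang [0.0, 0.0, 0.0]
[420 349  24] xyz [14.2, 18.2, 217.0] ang [0.0, 0.0, 0.0]
```

View pics/c10.png

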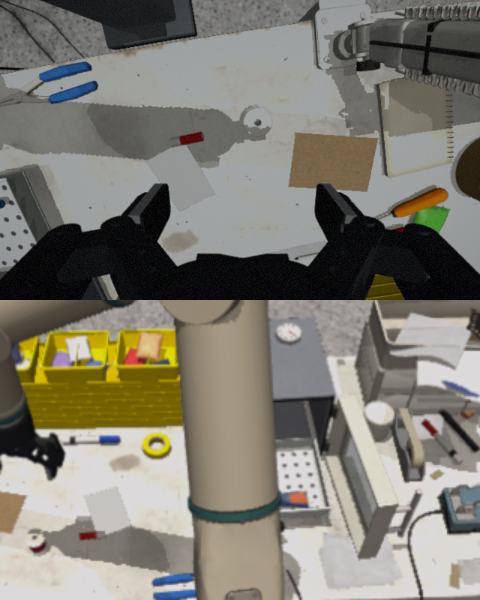

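The spool is at (422,351) and the tube lies in the tray at (492,-118). I take the spool.

```bash
python3 -m creep '[{"jaw":1,"xyz":[13,19,50],"angular":[0,0,0]},{"jaw":1,"xyz":[13,19,100],"angular":[0,0,0]},{"jaw":1,"xyz":[13,19,150],"angular":[0,0,0]},{"jaw":1,"xyz":[13,19,190],"angular":[0,0,0]},{"jaw":1,"xyz":[13,19,217],"angular":[0,0,0]},{"jaw":1,"xyz":[13,19,217],"angular":[0,0,0]},{"jaw":1,"xyz":[13,19,217],"angular":[0,0,0]},{"jaw":-1,"xyz":[13,19,217],"angular":[0,0,0]},{"jaw":-1,"xyz":[13,19,217],"angular":[0,0,0]},{"jaw":-1,"xyz":[13,19,217],"angular":[0,0,0]},{"jaw":-1,"xyz":[13,19,217],"angular":[0,0,0]},{"jaw":-1,"xyz":[13,19,217],"angular":[0,0,0]}]'
python3 -m creep '[{"jaw":-1,"xyz":[0,0,-40],"angular":[0,0,0]},{"jaw":-1,"xyz":[0,0,-80],"angular":[0,0,0]},{"jaw":-1,"xyz":[0,0,-130],"angular":[0,0,0]},{"jaw":-1,"xyz":[0,0,-180],"angular":[0,0,0]},{"jaw":-1,"xyz":[0,0,-210],"angular":[0,0,0]},{"jaw":-1,"xyz":[0,0,-210],"angular":[0,0,0]}]'
python3 - <<'E'
from h import *
rel([540,-108,240],yaw=3.197); rel([540,-108,60],yaw=3.197)
E
```

```text
clock: 32.15
eef_pos: [421.1, 350.9, 24.9]
tool_rot: [3.141, 0.001, 3.0]
force: [-1.0, -1.2, 6.9]
width: 37.6
gripper_force: 59.8
clock: 32.9
eef_pos: [421.5, 351.8, 236.4]
tool_rot: [3.138, 0.003, 2.999]
force: [0.2, -0.1, -0.8]
width: 37.9
gripper_force: 60.3
[ 540 -108  240] xyz [-182.5, -438.4, -4.5] ang [0.003, 0.003, -0.198]
[ 540 -108   60] xyz [-181.9, -439.0, 175.5] ang [0.003, 0.003, -0.198]
```

```bash
python3 -m creep '[{"jaw":-1,"xyz":[-20,-48,-10],"angular":[0,0,-0.02]},{"jaw":-1,"xyz":[-42,-100,-10],"angular":[0,0,-0.045]},{"jaw":-1,"xyz":[-64,-152,-10],"angular":[0,0,-0.07]},{"jaw":-1,"xyz":[-85,-204,-10],"angular":[0,0,-0.09]},{"jaw":-1,"xyz":[-106,-256,-10],"angular":[0,0,-0.11]},{"jaw":-1,"xyz":[-128,-308,-10],"angular":[0,0,-0.14]},{"jaw":-1,"xyz":[-150,-360,-10],"angular":[0,0,-0.165]},{"jaw":-1,"xyz":[-170,-410,-5],"angular":[0,0,-0.19]},{"jaw":-1,"xyz":[-182,-438,0],"angular":[0.003,0.003,-0.198]},{"jaw":-1,"xyz":[-182,-438,0],"angular":[0.003,0.003,-0.198]},{"jaw":-1,"xyz":[-182,-438,0],"angular":[0.003,0.003,-0.198]}]'
python3 - <<'E'
from h import *
print(np.round(st()['qpos'],2)); rel([540,-108,61],yaw=3.197)
M,im,d=snap('wrist','wrist11.png'); pose2('wrist','spool_1',M,d,zmin=180,zmax=260); pose2('wrist','glue_tube',M,d,zmin=40,zmax=70)
E
```

```text
clock: 34.28
eef_pos: [538.3, -107.5, 233.3]
tool_rot: [-3.14, -0.005, -3.084]
force: [0.0, 0.9, -0.4]
width: 38.0
gripper_force: 60.3
[ 0.78  0.71 -1.05  1.8   0.71  1.07  1.09]
[ 540 -108   61] xyz [-2.5, -0.4, 172.3] ang [-0.002, -0.005, 0.002]
wrist spool_1 0.73 mean [ 536. -107.] rect [ 540. -107.   40.   38.] axis deg -177.3 z [211. 244. 245.]
wrist glue_tube 0.82 mean [ 489. -115.] rect [ 489. -113.   38.  130.] axis deg 92.7 z [41. 50. 59.]
```

```bash
python3 -m creep '[{"jaw":-1,"xyz":[-2,0,50],"angular":[0,0,0]},{"jaw":-1,"xyz":[-2,0,95],"angular":[0,0,0]},{"jaw":-1,"xyz":[-2,0,135],"angular":[0,0,0]},{"jaw":-1,"xyz":[-2,0,160],"angular":[0,0,0]},{"jaw":-1,"xyz":[-2,0,171],"angular":[0,0,0]},{"jaw":-1,"xyz":[-2,0,172],"angular":[0,0,0]},{"jaw":0.3,"xyz":[-2,0,172],"angular":[0,0,0]},{"jaw":0.3,"xyz":[-2,0,172],"angular":[0,0,0]},{"jaw":0.3,"xyz":[-2,0,172],"angular":[0,0,0]}]'
python3 -m creep '[{"jaw":0.3,"xyz":[0,0,-50],"angular":[0,0,0]},{"jaw":0.3,"xyz":[0,0,-100],"angular":[0,0,0]},{"jaw":0.2,"xyz":[0,0,-150],"angular":[0,0,0]},{"jaw":0.2,"xyz":[60,0,-180],"angular":[0,0,0]},{"jaw":0.2,"xyz":[100,0,-190],"angular":[0,0,0]},{"jaw":0.2,"xyz":[100,0,-190],"angular":[0,0,0]}]'
python3 - <<'E'
from h import *
from fk import sim
M,im,d=snap('wrist','wrist12.png'); pose2('wrist','spool_1',M,d,zmin=40,zmax=80); pose2('wrist','glue_tube',M,d,zmin=40,zmax=70)
p=pts(M,d,d>0); k=p[(p[:,2]<64)&(p[:,2]>44)&(abs(p[:,1]+112)<14)&(p[:,0]<450)&(p[:,0]>400)]; print(len(k),np.round(np.percentile(k,[3,50,97],0)))
k=p[(p[:,2]<66)&(p[:,2]>58)&(p[:,0]<600)&(p[:,1]<0)&(p[:,1]>-210)]; print(np.round(np.percentile(k,[1,99],0)))
q=st()['qpos']; print(np.round(q,2))
f=lambda *a:(lambda r:(print(np.round(r[0],2),np.round(r[1:],2)),r[0])[1])(sim(*a))
q=f(q,(420,-112,170),(np.pi,.1,-3.086)); q=f(q,(424,-112,50),(np.pi,.12,-3.086)); q=f(q,(589,-103,50),(np.pi,.35,-3.086)); q=f(q,(530,-106,210),(np.pi,.35,-3.086))
rel([421,-112,170],rpy=[np.pi,.1,-3.086]); rel([424,-112,51],rpy=[np.pi,.12,-3.086])
E
```

```text
clock: 35.55
eef_pos: [540.8, -109.2, 62.6]
tool_rot: [-3.138, -0.003, -3.086]
force: [-0.7, 0.6, -0.4]
width: 55.2
gripper_force: 0.0
clock: 36.3
eef_pos: [438.5, -114.9, 253.2]
tool_rot: [-3.135, -0.005, -3.086]
force: [1.2, 0.8, -0.1]
width: 51.2
gripper_force: 0.0
wrist spool_1 0.64 mean [ 539. -108.] rect [ 542. -108.   39.   38.] axis deg -179.3 z [48. 71. 72.]
wrist glue_tube 0.86 mean [ 488. -115.] rect [ 490. -113.   37.  128.] axis deg 94.0 z [41. 50. 59.]
540 [[ 417. -120.   51.]
 [ 428. -110.   57.]
 [ 448. -101.   61.]]
[[ 295. -209.   58.]
 [ 546.   -2.   66.]]
[ 0.95  0.57 -1.14  2.01  0.64  0.98  1.12]
[ 0.86  0.61 -0.94  2.27  0.94  0.59  0.85] [0. 0.]
[ 0.62  0.8  -0.6   2.35  1.68  0.38  0.17] [0. 0.]
[ 0.6   0.9  -0.68  2.13  1.88  0.42  0.02] [0. 0.]
[ 0.82  0.58 -0.92  2.18  1.1   0.44  0.72] [0. 0.]
[ 421 -112  170] xyz [20.8, 3.7, 82.6] ang [-0.003, -0.102, 0.0]
[ 424 -112   51] xyz [17.5, 3.9, 201.6] ang [-0.003, -0.122, 0.0]
```

View pics/wrist12.png

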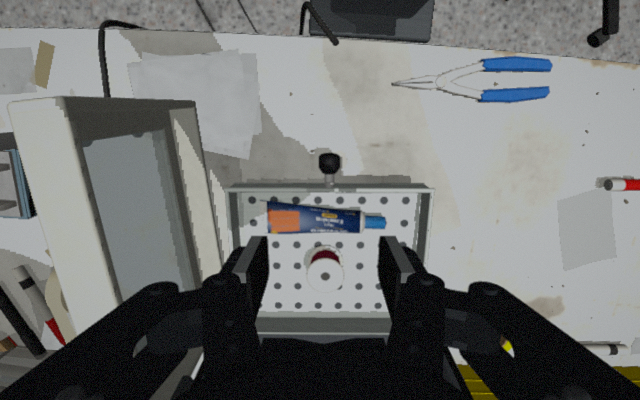

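The picture shows the tube (325,220) and the spool (325,265) in the tray and the knob at (330,162). I grip the knob and push the tray home.

```bash
python3 -m creep '[{"jaw":0.2,"xyz":[21,3.7,40],"angular":[0,-0.06,0]},{"jaw":0.2,"xyz":[21,3.7,82],"angular":[0,-0.1,0]},{"jaw":0.2,"xyz":[20,3.8,120],"angular":[0,-0.122,0]},{"jaw":0.2,"xyz":[19,3.9,160],"angular":[0,-0.122,0]},{"jaw":0.2,"xyz":[17.5,3.9,190],"angular":[0,-0.122,0]},{"jaw":0.2,"xyz":[17.5,3.9,201.6],"angular":[0,-0.122,0]},{"jaw":0.2,"xyz":[17.5,3.9,201.6],"angular":[0,-0.122,0]},{"jaw":-1,"xyz":[17.5,3.9,201.6],"angular":[0,-0.122,0]},{"jaw":-1,"xyz":[17.5,3.9,201.6],"angular":[0,-0.122,0]},{"jaw":-1,"xyz":[17.5,3.9,201.6],"angular":[0,-0.122,0]},{"jaw":-1,"xyz":[17.5,3.9,201.6],"angular":[0,-0.122,0]}]'
python3 - <<'E'
from h import *
p=np.array(st()['eef_pos']); t=p+166*np.array([np.cos(.056),np.sin(.056),0]); print(np.round(st()['qpos'],2),p)
rel(t,rpy=[np.pi,.35,-3.086])
E
```

```text
clock: 37.83
eef_pos: [423.6, -111.2, 51.4]
tool_rot: [-3.139, 0.12, -3.084]
force: [1.3, 3.0, 5.5]
width: 19.3
gripper_force: 59.1
[ 0.64  0.79 -0.63  2.33  1.56  0.4   0.28] [ 423.56829271 -111.20199875   51.40839614]
[ 589. -102.   51.] xyz [-164.8, -0.1, 19.9] ang [-0.002, -0.23, 0.002]
```

```bash
python3 -m creep '[{"jaw":-1,"xyz":[-15,0,1.8],"angular":[0,-0.02,0]},{"jaw":-1,"xyz":[-30,0,3.6],"angular":[0,-0.04,0]},{"jaw":-1,"xyz":[-45,0,5.4],"angular":[0,-0.063,0]},{"jaw":-1,"xyz":[-60,0,7.2],"angular":[0,-0.084,0]},{"jaw":-1,"xyz":[-75,0,9],"angular":[0,-0.105,0]},{"jaw":-1,"xyz":[-90,0,10.9],"angular":[0,-0.126,0]},{"jaw":-1,"xyz":[-105,0,12.7],"angular":[0,-0.147,0]},{"jaw":-1,"xyz":[-120,0,14.5],"angular":[0,-0.168,0]},{"jaw":-1,"xyz":[-135,0,16.3],"angular":[0,-0.19,0]},{"jaw":-1,"xyz":[-148,0,17.9],"angular":[0,-0.21,0]},{"jaw":-1,"xyz":[-158,0,19.1],"angular":[0,-0.222,0]},{"jaw":-1,"xyz":[-163.8,0,19.8],"angular":[-0.002,-0.23,0]}]'
python3 - <<'E'
from h import *
p=np.array(st()['eef_pos']); print(np.round(st()['qpos'],2),p,st()['force'])
rel(p+4*np.array([np.cos(.056),np.sin(.056),0]))
E
```

```text
clock: 39.33
eef_pos: [588.1, -102.3, 51.0]
tool_rot: [-3.14, 0.35, -3.084]
force: [-0.9, 1.5, 6.4]
width: 19.5
gripper_force: 59.0
[ 0.61  0.88 -0.68  2.1   1.79  0.42  0.13] [ 588.09607326 -102.27841583   50.99740326] [-0.88093262  1.54361389  6.41002667]
[ 592. -102.   51.] xyz [-3.8, -0.0, 1.4] ang [0.0, 0.0, 0.0]
```

```bash
python3 -m creep '[{"jaw":-1,"xyz":[-1.5,0,0.6],"angular":[0,0,0]},{"jaw":-1,"xyz":[-3,0,1],"angular":[0,0,0]},{"jaw":-1,"xyz":[-3,0,1],"angular":[0,0,0]}]'
python3 -m creep '[{"jaw":0.2,"xyz":[1,0,0],"angular":[0,0,0]},{"jaw":0.2,"xyz":[1,0,0],"angular":[0,0,0]},{"jaw":0.2,"xyz":[1,0,0],"angular":[0,0,0]},{"jaw":0.2,"xyz":[3,0,-40],"angular":[0,0,0]},{"jaw":0.2,"xyz":[6,0,-90],"angular":[0,0,0]},{"jaw":0.2,"xyz":[10,0,-140],"angular":[0,0,0]},{"jaw":0.2,"xyz":[12,0,-190],"angular":[0,0,0]},{"jaw":0.2,"xyz":[12,0,-230],"angular":[0,0,0]},{"jaw":0.2,"xyz":[12,0,-230],"angular":[0,0,0]}]'
python3 - <<'E'
from h import *
from fk import sim
M,im,d=snap('wrist','wrist13.png'); p=pts(M,d,d>0)
k=p[(p[:,2]>46)&(p[:,2]<64)&(p[:,0]>560)&(p[:,0]<600)&(p[:,1]<-70)&(p[:,1]>-135)]; print(len(k),np.round(np.percentile(k,[3,50,97],0)))
for c in('top','scene'):
  M,im,d=snap(c,c+'13.png'); p=pts(M,d,d>0)
  k=p[(p[:,2]>175)&(p[:,2]<200)&(np.hypot(p[:,0]-400,p[:,1]+337)<40)]; print(c,len(k),np.round(np.percentile(k,[3,50,97],0)) if len(k) else '')
q=st()['qpos']; print(np.round(q,2),st()['eef_pos'])
f=lambda *a:(lambda r:(print(np.round(r[0],2),np.round(r[1:],2)),r[0])[1])(sim(*a))
for y in (-3.022,-2.5,-2):
    a=f(q,(400,-337,300),(np.pi,0,y)); a=f(a,(400,-337,179),(np.pi,0,y)); a=f(a,(374,-223,179),(np.pi,0,y));a=f(a,(409,-99,179),(np.pi,0,y));a=f(a,(520,-4,179),(np.pi,0,y))
E
```

```text
clock: 39.7
eef_pos: [588.3, -102.3, 50.9]
tool_rot: [-3.14, 0.346, -3.084]
force: [-10.4, 1.3, 15.4]
width: 19.5
gripper_force: 60.2
clock: 40.83
eef_pos: [501.6, -108.0, 265.0]
tool_rot: [-3.138, 0.352, -3.086]
force: [-0.7, 0.0, -0.4]
width: 51.3
gripper_force: 0.0
333 [[ 582. -112.   48.]
 [ 586. -102.   58.]
 [ 598.  -92.   62.]]
top 0 
scene 35 [[ 397. -341.  177.]
 [ 402. -334.  191.]
 [ 408. -331.  199.]]
[ 0.98  0.46 -1.06  2.15  0.8   0.52  1.01] [ 500.69794535 -107.67650383  261.85998298]
[ 1.36  0.64 -1.19  1.81  0.65  1.15  1.64] [0. 0.]
[ 1.26  0.77 -1.04  1.95  0.85  0.93  1.48] [0. 0.]
[ 1.15  0.67 -1.05  2.17  0.85  0.79  1.24] [0. 0.]
[ 0.85  0.63 -1.02  2.21  0.83  0.75  0.95] [0. 0.]
[ 0.54  0.74 -0.97  1.96  0.8   0.88  0.84] [0. 0.]
[ 1.38  0.67 -1.25  1.81  0.69  1.18  2.12] [0. 0.]
[ 1.29  0.8  -1.1   1.95  0.89  0.97  1.96] [0. 0.]
[ 1.18  0.7  -1.11  2.17  0.89  0.83  1.71] [0. 0.]
[ 0.87  0.66 -1.08  2.21  0.87  0.79  1.42] [0. 0.]
[ 0.57  0.76 -1.02  1.96  0.84  0.92  1.32] [0. 0.]
[ 1.38  0.67 -1.25  1.81  0.69  1.18  2.62] [0. 0.]
[ 1.29  0.8  -1.1   1.95  0.89  0.97  2.46] [0. 0.]
[ 1.18  0.7  -1.11  2.17  0.89  0.83  2.21] [0. 0.]
[ 0.87  0.66 -1.08  2.21  0.87  0.79  1.92] [0. 0.]
[ 0.57  0.76 -1.02  1.96  0.84  0.92  1.82] [0. 0.]
```

```bash
python3 - <<'E'
from h import *
rel([401,-337,300],yaw=-3.022)
rel([401,-337,178],yaw=-3.022)
E
```

```text
[ 401 -337  300] xyz [92.8, -223.4, -73.9] ang [-0.012, 0.347, -0.063]
[ 401 -337  178] xyz [134.3, -223.3, 40.9] ang [-0.012, 0.347, -0.063]
```

```bash
python3 -m creep '[{"jaw":-0.3,"xyz":[20,-20,-55],"angular":[0,0.1,0]},{"jaw":-0.3,"xyz":[40,-70,-74],"angular":[0,0.2,-0.02]},{"jaw":-0.3,"xyz":[65,-125,-74],"angular":[0,0.3,-0.04]},{"jaw":-0.3,"xyz":[80,-180,-74],"angular":[-0.012,0.347,-0.063]},{"jaw":-0.3,"xyz":[93,-223,-74],"angular":[-0.012,0.347,-0.063]},{"jaw":-0.3,"xyz":[93,-223,-74],"angular":[-0.012,0.347,-0.063]},{"jaw":-0.3,"xyz":[93,-223,-74],"angular":[-0.012,0.347,-0.063]}]'
python3 - <<'E'
from h import *
M,im,d=snap('wrist'); p=pts(M,d,d>0)
k=p[(p[:,2]>185)&(p[:,2]<203)&(np.hypot(p[:,0]-401,p[:,1]+337)<22)]; print(len(k),np.round(np.percentile(k,[3,50,97],0)), k.mean(0))
rel([401,-337,178],yaw=-3.022)
E
```

```text
clock: 41.85
eef_pos: [401.5, -335.1, 299.6]
tool_rot: [3.14, 0.0, -3.02]
force: [-0.2, 0.8, 1.0]
width: 30.0
gripper_force: 0.0
246 [[ 398. -342.  186.]
 [ 402. -337.  196.]
 [ 409. -331.  198.]] [ 402.58011267 -336.63797863  195.0651786 ]
[ 401 -337  178] xyz [1.1, -2.4, 122.0] ang [0.001, 0.001, 0.003]
```

```bash
python3 -m creep '[{"jaw":-0.3,"xyz":[0,-2.4,40],"angular":[0,0,0]},{"jaw":-0.3,"xyz":[0,-2.4,80],"angular":[0,0,0]},{"jaw":-0.3,"xyz":[0,-2.4,110],"angular":[0,0,0]},{"jaw":-0.3,"xyz":[0,-2.4,121],"angular":[0,0,0]},{"jaw":-0.3,"xyz":[0,-2.4,121],"angular":[0,0,0]},{"jaw":-1,"xyz":[0,-2.4,121],"angular":[0,0,0]},{"jaw":-1,"xyz":[0,-2.4,121],"angular":[0,0,0]},{"jaw":-1,"xyz":[0,-2.4,121],"angular":[0,0,0]}]'
python3 - <<'E'
from h import *
s=st(); p=np.array(s['eef_pos']); print(p)
h=np.array([614.5,-226]); v=p[:2]-h; a=np.arctan2(v[1],v[0])%(2*np.pi); r=np.hypot(*v); print(r,a)
for t in np.r_[np.arange(3.53,2.05,-.12)]:
    print(round(t,2),end=' '); rel([*(h+r*np.array([np.cos(t),np.sin(t)])),p[2]])
E
```

```text
clock: 42.9
eef_pos: [402.7, -338.6, 181.0]
tool_rot: [-3.14, 0.003, -3.021]
force: [0.6, 0.7, 6.3]
width: 10.6
gripper_force: 58.5
[ 402.72306691 -338.63673744  181.02576901]
239.86768020901135 3.630406112887251
3.53 [ 392. -317.  181.] xyz [7.5, 22.9, -0.1] ang [0.0, 0.0, 0.0]
3.41 [ 383. -290.  181.] xyz [13.5, 51.0, -0.1] ang [0.0, 0.0, 0.0]
3.29 [ 377. -261.  181.] xyz [16.0, 79.7, -0.2] ang [0.0, 0.0, 0.0]
3.17 [ 375. -233.  181.] xyz [15.1, 108.4, -0.2] ang [0.0, 0.0, 0.0]
3.05 [ 376. -204.  181.] xyz [10.7, 136.9, -0.3] ang [0.0, 0.0, 0.0]
2.93 [ 380. -176.  181.] xyz [3.0, 164.6, -0.3] ang [0.0, 0.0, 0.0]
2.81 [ 388. -148.  181.] xyz [-8.0, 191.1, -0.3] ang [0.0, 0.0, 0.0]
2.69 [ 399. -121.  181.] xyz [-22.1, 216.2, -0.3] ang [0.0, 0.0, 0.0]
2.57 [413. -96. 181.] xyz [-39.1, 239.4, -0.3] ang [0.0, 0.0, 0.0]
2.45 [430. -73. 181.] xyz [-58.8, 260.4, -0.2] ang [0.0, 0.0, 0.0]
2.33 [449. -52. 181.] xyz [-80.8, 278.9, -0.2] ang [0.0, 0.0, 0.0]
2.21 [471. -33. 181.] xyz [-104.9, 294.7, -0.1] ang [0.0, 0.0, 0.0]
2.09 [495. -18. 181.] xyz [-130.7, 307.4, -0.1] ang [0.0, 0.0, 0.0]
```

```bash
python3 -m creep '[{"jaw":-1,"xyz":[7.5,23,0],"angular":[0,0,0]},{"jaw":-1,"xyz":[13.5,51,0],"angular":[0,0,0]},{"jaw":-1,"xyz":[16,80,0],"angular":[0,0,0]},{"jaw":-1,"xyz":[15,108,0],"angular":[0,0,0]},{"jaw":-1,"xyz":[10.7,137,0],"angular":[0,0,0]},{"jaw":-1,"xyz":[3,164.6,0],"angular":[0,0,0]},{"jaw":-1,"xyz":[-8,191,0],"angular":[0,0,0]},{"jaw":-1,"xyz":[-22,216,0],"angular":[0,0,0]},{"jaw":-1,"xyz":[-39,239.4,0],"angular":[0,0,0]},{"jaw":-1,"xyz":[-58.8,260.4,0],"angular":[0,0,0]},{"jaw":-1,"xyz":[-70,270,0],"angular":[0,0,0]},{"jaw":-1,"xyz":[-70,270,0],"angular":[0,0,0]}]'
python3 - <<'E'
from h import *
s=st(); p=np.array(s['eef_pos']); print(p,np.round(s['qpos'],2))
h=np.array([614.5,-226]); v=p[:2]-h; a=np.arctan2(v[1],v[0])%(2*np.pi); r=np.hypot(*v); print(r,a)
for t in np.r_[np.arange(a-.04,1.93,-.04)]:
    print(round(t,2),end=' '); rel([*(h+240.5*np.array([np.cos(t),np.sin(t)])),p[2]])
E
```

```text
clock: 44.4
eef_pos: [439.1, -60.8, 180.5]
tool_rot: [3.141, 0.002, -3.02]
force: [-3.4, 3.0, 13.4]
width: 10.3
gripper_force: 61.8
[439.14113037 -60.84576312 180.53925595] [ 0.74  0.63 -0.98  2.13  0.76  0.79  0.95]
240.8872248901105 2.386153922764512
2.35 [446. -54. 181.] xyz [-7.8, 5.7, 0.0] ang [0.0, 0.0, 0.0]
2.31 [453. -48. 181.] xyz [-15.5, 11.4, 0.0] ang [0.0, 0.0, 0.0]
2.27 [460. -41. 181.] xyz [-23.5, 16.8, 0.0] ang [0.0, 0.0, 0.0]
2.23 [468. -35. 181.] xyz [-31.7, 21.9, 0.1] ang [0.0, 0.0, 0.0]
2.19 [476. -30. 181.] xyz [-40.0, 26.6, 0.1] ang [0.0, 0.0, 0.0]
2.15 [484. -24. 181.] xyz [-48.6, 31.0, 0.1] ang [0.0, 0.0, 0.0]
2.11 [492. -19. 181.] xyz [-57.3, 35.0, 0.1] ang [0.0, 0.0, 0.0]
2.07 [500. -14. 181.] xyz [-66.2, 38.7, 0.1] ang [0.0, 0.0, 0.0]
2.03 [509. -10. 181.] xyz [-75.2, 42.1, 0.2] ang [0.0, 0.0, 0.0]
1.99 [517.  -6. 181.] xyz [-84.4, 45.0, 0.2] ang [0.0, 0.0, 0.0]
1.95 [526.  -2. 181.] xyz [-93.6, 47.6, 0.2] ang [0.0, 0.0, 0.0]
```

```bash
python3 -m creep '[{"jaw":-1,"xyz":[-7.8,5.7,0],"angular":[0,0,0]},{"jaw":-1,"xyz":[-15.5,11.4,0],"angular":[0,0,0]},{"jaw":-1,"xyz":[-23.5,16.8,0],"angular":[0,0,0]},{"jaw":-1,"xyz":[-31.7,21.9,0],"angular":[0,0,0]},{"jaw":-1,"xyz":[-40,26.6,0],"angular":[0,0,0]},{"jaw":-1,"xyz":[-48.6,31,0],"angular":[0,0,0]},{"jaw":-1,"xyz":[-57.3,35,0],"angular":[0,0,0]},{"jaw":-1,"xyz":[-64,38,0],"angular":[0,0,0]},{"jaw":-1,"xyz":[-70,40.2,0],"angular":[0,0,0]},{"jaw":-1,"xyz":[-75,42,0],"angular":[0,0,0]}]'
python3 -m creep '[{"jaw":-1,"xyz":[-2.5,0.8,0],"angular":[0,0,0]},{"jaw":-1,"xyz":[-5,1.6,0],"angular":[0,0,0]},{"jaw":-1,"xyz":[-7,2.3,0],"angular":[0,0,0]},{"jaw":-1,"xyz":[-9,3,0],"angular":[0,0,0]}]'
python3 -m creep '[{"jaw":-1,"xyz":[-1.5,0.4,0],"angular":[0,0,0]},{"jaw":-1,"xyz":[-3,0.9,0],"angular":[0,0,0]},{"jaw":-1,"xyz":[-4,1.2,0],"angular":[0,0,0]}]'
```

```text
clock: 45.65
eef_pos: [507.8, -11.0, 180.5]
tool_rot: [3.141, 0.001, -3.022]
force: [-3.6, 2.6, 7.9]
width: 10.3
gripper_force: 61.4
clock: 46.15
eef_pos: [516.9, -6.8, 180.5]
tool_rot: [3.141, 0.003, -3.02]
force: [-1.1, 2.9, 5.3]
width: 10.3
gripper_force: 61.1
clock: 46.52
eef_pos: [520.6, -5.2, 180.5]
tool_rot: [3.141, 0.002, -3.021]
force: [-1.8, 2.3, 5.3]
width: 10.7
gripper_force: 61.1
```

```bash
for i in 1; do python3 -m creep '[{"jaw":-1,"xyz":[-1,0.4,0],"angular":[0,0,0]},{"jaw":-1,"xyz":[-2,0.8,0],"angular":[0,0,0]},{"jaw":-1,"xyz":[-2,0.8,0],"angular":[0,0,0]}]'; done
python3 -m creep '[{"jaw":-1,"xyz":[-1,0.4,0],"angular":[0,0,0]},{"jaw":-1,"xyz":[-2,0.8,0],"angular":[0,0,0]},{"jaw":-1,"xyz":[-2,0.8,0],"angular":[0,0,0]}]'
```

```text
clock: 46.9
eef_pos: [521.5, -4.8, 180.5]
tool_rot: [-3.141, 0.0, -3.021]
force: [-4.7, 1.3, 8.6]
width: 10.0
gripper_force: 61.6
clock: 47.28
eef_pos: [521.6, -4.8, 180.5]
tool_rot: [-3.139, -0.004, -3.022]
force: [-10.2, -1.8, 13.6]
width: 10.7
gripper_force: 62.2
```

```bash
python3 -m creep '[{"jaw":-1,"xyz":[-1.5,0.6,0],"angular":[0,0,0]},{"jaw":-1,"xyz":[-1.5,0.6,0],"angular":[0,0,0]},{"jaw":-0.3,"xyz":[-1.5,0.6,0],"angular":[0,0,0]},{"jaw":-0.3,"xyz":[0,0,0],"angular":[0,0,0]},{"jaw":-0.3,"xyz":[1,0,0],"angular":[0,0,0]},{"jaw":-0.3,"xyz":[2,0,-40],"angular":[0,0,0]},{"jaw":-0.3,"xyz":[2,0,-90],"angular":[0,0,0]},{"jaw":0.3,"xyz":[2,0,-140],"angular":[0,0,0]},{"jaw":0.3,"xyz":[2,0,-160],"angular":[0,0,0]},{"jaw":0.3,"xyz":[2,0,-160],"angular":[0,0,0]}]'
python3 - <<'E'
from h import *
from fk import sim
for c in('scene','top','wrist'):
  M,im,d=snap(c,c+'14.png'); p=pts(M,d,d>0)
  k=p[(p[:,2]>185)&(p[:,2]<199)&(np.hypot(p[:,0]-522,p[:,1]+5)<22)]; 
  if len(k): print(c,len(k),k.mean(0))
  # gap between door and cabinet near free edge
  k=p[(abs(p[:,2]-203)<5)&(p[:,1]<10)&(p[:,1]>-10)&(p[:,0]<680)&(p[:,0]>540)]
  if len(k): print(np.histogram(k[:,0],bins=np.arange(545,680,6))[0])
  # cap top
  k=p[(p[:,2]>240)&(p[:,2]<256)&(np.hypot(p[:,0]-684,p[:,1]+43)<30)]
  if len(k): print('cap',len(k),np.round(np.percentile(k,[2,50,98],0)).tolist())
# cap from geometry
c,s=np.cos(.056),np.sin(.056); C=np.array([717.5,-96]); print('geo',C+np.array([-30*c-55*s,-30*s+55*c]))
q=st()['qpos']; print(np.round(q,2))
for y in np.arange(-3.02-1.6,-3.02+1.7,.4):
    r=sim(q,(684,-43,300),(np.pi,0,y)); print(round(y,2),np.round(r[0],2),np.round(r[1:],2))
E
```

```text
clock: 48.52
eef_pos: [522.9, -3.7, 341.0]
tool_rot: [-3.141, 0.004, -3.022]
force: [-0.1, -0.4, -0.5]
width: 55.6
gripper_force: 0.0
scene 19 [519.10311974  -3.72195748 193.47966423]
[ 0  0  0 14 13 12 16 13 16 13 12 12 10 12 11 11 13 11 10 13 11  9]
cap 108 [[669.0, -56.0, 242.0], [682.0, -40.0, 248.0], [698.0, -27.0, 251.0]]
top 20 [520.01037191  -5.44797801 192.88033335]
[ 0  0  0  7 14 11 14 12  9 13 16 10  9 11 10 15  8  9  7 14  9  8]
cap 2 [[678.0, -59.0, 243.0], [680.0, -57.0, 244.0], [682.0, -56.0, 244.0]]
wrist 175 [521.25985129  -4.38627448 195.26678486]
[  0   0   0  71 156 143 141 139 133 143 161 133 128 128 122 124 119 121
 111 113  71   0]
geo [684.46863727 -42.76533952]
[ 0.67  0.54 -1.11  1.73  0.52  1.2   1.1 ]
-4.62 [ 0.3   0.69 -0.57  1.35  0.38  1.2  -0.2 ] [0. 0.]
-4.22 [ 0.35  0.71 -0.67  1.35  0.45  1.23  0.15] [0. 0.]
-3.82 [ 0.4   0.74 -0.78  1.35  0.52  1.25  0.49] [0. 0.]
-3.42 [ 0.44  0.77 -0.88  1.35  0.59  1.29  0.83] [0. 0.]
-3.02 [ 0.47  0.81 -0.98  1.35  0.67  1.33  1.18] [0. 0.]
-2.62 [ 0.51  0.84 -1.08  1.35  0.74  1.37  1.53] [0. 0.]
-2.22 [ 0.53  0.88 -1.18  1.35  0.81  1.42  1.88] [0. 0.]
-1.82 [ 0.55  0.92 -1.25  1.35  0.86  1.45  2.24] [0. 0.]
-1.42 [ 0.55  0.92 -1.25  1.35  0.86  1.46  2.64] [0. 0.]
```

The door face meets the cabinet with no gap, so it is shut. Now the vent cap: I approach with the hand wound counter-clockwise so that one grasp covers the whole turn.

```bash
python3 - <<'E'
from h import *
from fk import sim
q=st()['qpos']
f=lambda *a:(lambda r:(print(np.round(r[0],2),np.round(r[1:],2)),r[0])[1])(sim(*a))
q=f(q,(684,-43,320),(np.pi,0,-1.45)); q=f(q,(684,-43,240),(np.pi,0,-1.45))
for k in range(1,10): q=f(q,(684,-43,240-k*.95),(np.pi,0,-1.45-.5*k))
rel([684,-43,320],yaw=-1.45)
E
```

```text
[ 0.54  0.89 -1.24  1.32  0.84  1.48  2.63] [0. 0.]
[ 0.55  0.97 -1.2   1.43  0.9   1.35  2.57] [0. 0.]
[ 0.52  0.92 -1.1   1.43  0.83  1.29  2.13] [0. 0.]
[ 0.48  0.87 -0.98  1.43  0.74  1.23  1.69] [0. 0.]
[ 0.44  0.83 -0.86  1.43  0.65  1.18  1.25] [0. 0.]
[ 0.39  0.79 -0.74  1.43  0.56  1.13  0.82] [0. 0.]
[ 0.33  0.76 -0.61  1.44  0.46  1.09  0.4 ] [0. 0.]
[ 0.26  0.73 -0.47  1.44  0.36  1.06 -0.02] [0. 0.]
[ 0.19  0.71 -0.34  1.44  0.26  1.03 -0.44] [0. 0.]
[ 0.12  0.7  -0.2   1.44  0.15  1.02 -0.85] [0. 0.]
[ 0.04  0.7  -0.06  1.44  0.05  1.01 -1.27] [0. 0.]
[684 -43 320] xyz [-156.7, -57.9, 18.4] ang [0.001, -0.001, -1.571]
```

```bash
python3 -m creep '[{"jaw":0.5,"xyz":[-16,-6,0],"angular":[0,0,-0.16]},{"jaw":0.5,"xyz":[-32,-12,0],"angular":[0,0,-0.32]},{"jaw":0.5,"xyz":[-48,-18,0],"angular":[0,0,-0.48]},{"jaw":0.5,"xyz":[-64,-24,0],"angular":[0,0,-0.64]},{"jaw":0.5,"xyz":[-80,-30,0],"angular":[0,0,-0.8]},{"jaw":0.5,"xyz":[-96,-36,0],"angular":[0,0,-0.96]},{"jaw":0.5,"xyz":[-112,-42,5],"angular":[0,0,-1.12]},{"jaw":0.5,"xyz":[-128,-48,10],"angular":[0,0,-1.28]},{"jaw":0.5,"xyz":[-144,-54,15],"angular":[0,0,-1.44]},{"jaw":0.5,"xyz":[-157,-58,18],"angular":[0,0,-1.571]},{"jaw":0.5,"xyz":[-157,-58,18],"angular":[0,0,-1.571]},{"jaw":0.5,"xyz":[-157,-58,18],"angular":[0,0,-1.571]}]'
python3 - <<'E'
from h import *
M,im,d=snap('wrist','wrist15.png'); p=pts(M,d,d>0)
k=p[(p[:,2]>241)&(p[:,2]<256)&(np.hypot(p[:,0]-684,p[:,1]+43)<30)]
print(len(k), np.round(np.percentile(k,[1,50,99],0)).tolist() if len(k) else '', cv2.minEnclosingCircle(k[:,:2].astype(np.float32)) if len(k) else '')
print(np.round(st()['qpos'],2)); rel([684,-43,240])
E
```

```text
clock: 50.18
eef_pos: [684.3, -42.1, 321.2]
tool_rot: [3.141, 0.0, -1.451]
force: [-0.1, 0.4, -0.5]
width: 64.2
gripper_force: 0.0
2011 [[672.0, -57.0, 242.0], [688.0, -43.0, 247.0], [703.0, -26.0, 249.0]] ((687.3102416992188, -40.778114318847656), 17.744474411010742)
[ 0.56  0.88 -1.21  1.29  0.81  1.49  2.69]
[684 -43 240] xyz [0.7, 0.5, 81.7] ang [0.0, 0.0, 0.0]
```

View pics/wrist15.png

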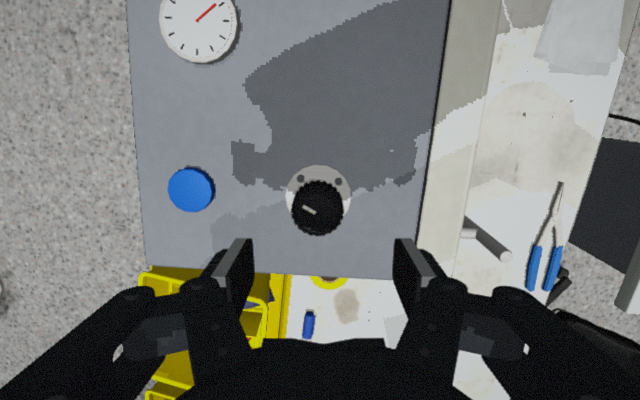

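The picture shows the cap at (318,207), centred between the jaws, with its white line on top. I go down and close.

```bash
python3 -m creep '[{"jaw":0.5,"xyz":[0,-1.7,30],"angular":[0,0,0]},{"jaw":0.5,"xyz":[0,-1.7,60],"angular":[0,0,0]},{"jaw":0.5,"xyz":[0,-1.7,81],"angular":[0,0,0]},{"jaw":0.5,"xyz":[0,-1.7,81],"angular":[0,0,0]},{"jaw":-1,"xyz":[0,-1.7,81],"angular":[0,0,0]},{"jaw":-1,"xyz":[0,-1.7,81],"angular":[0,0,0]},{"jaw":-1,"xyz":[0,-1.7,81],"angular":[0,0,0]},{"jaw":-1,"xyz":[0,-1.7,81],"angular":[0,0,0]}]'
python3 -c "
from h import *
s=st(); print(np.round(s['torque'],2),np.round(s['qpos'],2))"
```

```text
clock: 51.22
eef_pos: [688.0, -41.9, 242.8]
tool_rot: [-3.136, 0.0, -1.451]
force: [2.5, -0.2, 7.1]
width: 30.8
gripper_force: 59.4
[-0.01 -0.44  0.05] [ 0.56  0.95 -1.18  1.39  0.87  1.36  2.64]
```

```bash
python3 -m creep '[{"jaw":-1,"xyz":[0,-1,0.3],"angular":[0,0,0.15]},{"jaw":-1,"xyz":[0,-1,0.6],"angular":[0,0,0.3]},{"jaw":-1,"xyz":[0,-1,0.85],"angular":[0,0,0.45]},{"jaw":-1,"xyz":[0,-1,1.1],"angular":[0,0,0.6]},{"jaw":-1,"xyz":[0,-1,1.4],"angular":[0,0,0.75]},{"jaw":-1,"xyz":[0,-1,1.7],"angular":[0,0,0.9]},{"jaw":-1,"xyz":[0,-1,2],"angular":[0,0,1.05]},{"jaw":-1,"xyz":[0,-1,2.3],"angular":[0,0,1.2]},{"jaw":-1,"xyz":[0,-1,2.6],"angular":[0,0,1.35]},{"jaw":-1,"xyz":[0,-1,2.85],"angular":[0,0,1.5]},{"jaw":-1,"xyz":[0,-1,2.85],"angular":[0,0,1.5]}]'
python3 -c "
from h import *
s=st(); print(np.round(s['torque'],2),np.round(s['qpos'],2))"
```

```text
clock: 52.6
eef_pos: [688.1, -41.7, 239.9]
tool_rot: [-3.141, 0.003, -2.951]
force: [-1.1, 0.1, 6.8]
width: 31.0
gripper_force: 59.6
[-0.    0.09 -0.05] [ 0.45  0.83 -0.85  1.39  0.64  1.21  1.29]
```

Turning smoothly, so I continue.

```bash
python3 -m creep '[{"jaw":-1,"xyz":[0,0,0.3],"angular":[0,0,0.15]},{"jaw":-1,"xyz":[0,0,0.6],"angular":[0,0,0.3]},{"jaw":-1,"xyz":[0,0,0.85],"angular":[0,0,0.45]},{"jaw":-1,"xyz":[0,0,1.1],"angular":[0,0,0.6]},{"jaw":-1,"xyz":[0,0,1.4],"angular":[0,0,0.75]},{"jaw":-1,"xyz":[0,0,1.7],"angular":[0,0,0.9]},{"jaw":-1,"xyz":[0,0,2],"angular":[0,0,1.05]},{"jaw":-1,"xyz":[0,0,2.3],"angular":[0,0,1.2]},{"jaw":-1,"xyz":[0,0,2.6],"angular":[0,0,1.35]},{"jaw":-1,"xyz":[0,0,2.85],"angular":[0,0,1.5]},{"jaw":-1,"xyz":[0,0,2.85],"angular":[0,0,1.5]}]'
python3 -c "
from h import *
s=st(); print(np.round(s['torque'],2),np.round(s['qpos'],2))"
python3 -m creep '[{"jaw":-1,"xyz":[0,0,0.2],"angular":[0,0,0.1]},{"jaw":-1,"xyz":[0,0,0.4],"angular":[0,0,0.2]},{"jaw":-1,"xyz":[0,0,0.6],"angular":[0,0,0.3]},{"jaw":-1,"xyz":[0,0,0.8],"angular":[0,0,0.4]},{"jaw":-1,"xyz":[0,0,0.8],"angular":[0,0,0.4]}]'
python3 -c "
from h import *
s=st(); print(np.round(s['torque'],2),np.round(s['qpos'],2))"
```

```text
clock: 53.98
eef_pos: [688.1, -41.6, 237.1]
tool_rot: [3.139, 0.001, 1.832]
force: [-0.1, -0.7, 6.7]
width: 30.9
gripper_force: 59.6
[-0.03  0.11 -0.06] [ 0.28  0.74 -0.48  1.4   0.36  1.09 -0.  ]
clock: 54.6
eef_pos: [688.1, -41.6, 236.3]
tool_rot: [3.139, -0.001, 1.432]
force: [-0.5, 0.1, 6.9]
width: 31.0
gripper_force: 59.7
[ 0.05  0.17 -0.07] [ 0.23  0.72 -0.38  1.4   0.28  1.07 -0.34]
```

```bash
python3 -m creep '[{"jaw":-1,"xyz":[0,0,0.2],"angular":[0,0,0.1]},{"jaw":-1,"xyz":[0,0,0.4],"angular":[0,0,0.2]},{"jaw":-1,"xyz":[0,0,0.6],"angular":[0,0,0.3]},{"jaw":-1,"xyz":[0,0,0.6],"angular":[0,0,0.3]}]'
python3 -c "
from h import *
s=st(); print(np.round(s['torque'],2),np.round(s['qpos'],2))"
python3 -m creep '[{"jaw":-1,"xyz":[0,0,0.2],"angular":[0,0,0.1]},{"jaw":-1,"xyz":[0,0,0.4],"angular":[0,0,0.2]},{"jaw":-1,"xyz":[0,0,0.6],"angular":[0,0,0.3]},{"jaw":-1,"xyz":[0,0,0.6],"angular":[0,0,0.3]}]'
python3 -c "
from h import *
s=st(); print(np.round(s['torque'],2),np.round(s['qpos'],2))"
```

```text
clock: 55.1
eef_pos: [688.2, -41.7, 235.7]
tool_rot: [3.139, -0.002, 1.132]
force: [-0.7, 0.2, 6.9]
width: 31.1
gripper_force: 59.7
[ 0.05  0.18 -0.1 ] [ 0.18  0.71 -0.3   1.41  0.23  1.05 -0.6 ]
clock: 55.6
eef_pos: [690.8, -38.8, 235.7]
tool_rot: [3.137, -0.009, 0.836]
force: [5.3, 3.0, 5.5]
width: 30.9
gripper_force: 59.4
[ 0.77 -1.17  0.41] [ 0.14  0.71 -0.22  1.41  0.17  1.04 -0.85]
```

```bash
python3 -m creep '[{"jaw":-1,"xyz":[0,0,0.1],"angular":[0,0,0.1]},{"jaw":-1,"xyz":[0,0,0.2],"angular":[0,0,0.2]},{"jaw":-1,"xyz":[0,0,0.2],"angular":[0,0,0.2]}]'
python3 - <<'E'
from h import *
s=st(); print(np.round(s['torque'],2),np.round(s['qpos'],2))
M,im,d=snap('scene','scene16.png'); p=pts(M,d,d>0)
cv2.imwrite('pics/c16.png',cv2.resize(im[80:230,230:430,::-1],(800,600),interpolation=cv2.INTER_CUBIC))
E
```

```text
clock: 55.98
eef_pos: [691.8, -39.1, 235.7]
tool_rot: [3.137, -0.011, 0.636]
force: [7.2, 3.7, 3.5]
width: 31.1
gripper_force: 58.9
[ 0.67 -1.53  0.53] [ 0.11  0.71 -0.17  1.41  0.13  1.03 -1.02]
```

View pics/c16.png

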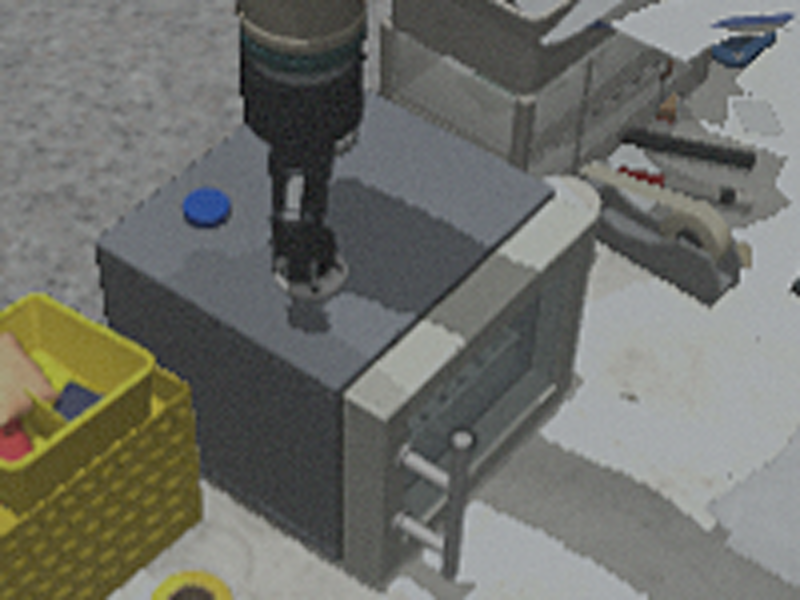

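The door is shut and the torque has risen at the stop. I regrip centred and give one more tightening twist to confirm.

```bash
python3 -m creep '[{"jaw":0,"xyz":[0,0,0],"angular":[0,0,0]},{"jaw":0,"xyz":[0,0,0],"angular":[0,0,0]},{"jaw":0,"xyz":[0,0,0],"angular":[0,0,0]}]'
python3 - <<'E'
from h import *
s=st(); print(np.round(s['torque'],2),s['eef_pos'])
rel([688,-41.7,237],yaw=s['tool_rot'][2]+.6)
E
```

```text
clock: 56.4
eef_pos: [687.0, -42.6, 232.5]
tool_rot: [-3.141, 0.001, 0.632]
force: [0.8, 0.0, 1.0]
width: 42.7
gripper_force: 0.0
[0.03 0.01 0.02] [686.97606398 -42.64625402 232.51771412]
[688. -42. 237.] xyz [1.4, -0.2, -4.5] ang [-0.0, 0.001, -0.6]
```

```bash
python3 -m creep '[{"jaw":0,"xyz":[1.4,0,-3],"angular":[0,0,-0.18]},{"jaw":0,"xyz":[1.4,0,-3],"angular":[0,0,-0.36]},{"jaw":0,"xyz":[1.4,0,-3],"angular":[0,0,-0.54]},{"jaw":0,"xyz":[1.4,0,-3],"angular":[0,0,-0.6]},{"jaw":0,"xyz":[1.4,0,-3],"angular":[0,0,-0.6]},{"jaw":-1,"xyz":[1.4,0,-3],"angular":[0,0,-0.6]},{"jaw":-1,"xyz":[1.4,0,-3],"angular":[0,0,-0.6]},{"jaw":-1,"xyz":[1.4,0,-3],"angular":[0,0,-0.6]}]'
python3 -c "
from h import *
s=st(); print(np.round(s['torque'],2),s['eef_pos'])"
python3 -m creep '[{"jaw":-1,"xyz":[0,0,0],"angular":[0,0,0.1]},{"jaw":-1,"xyz":[0,0,0],"angular":[0,0,0.2]},{"jaw":-1,"xyz":[0,0,0],"angular":[0,0,0.2]}]'
python3 -c "
from h import *
s=st(); print(np.round(s['torque'],2),s['eef_pos'])"
python3 -m creep '[{"jaw":-1,"xyz":[0,0,0],"angular":[0,0,0.1]},{"jaw":-1,"xyz":[0,0,0],"angular":[0,0,0.2]},{"jaw":-1,"xyz":[0,0,0],"angular":[0,0,0.2]}]'
python3 -c "
from h import *
s=st(); print(np.round(s['torque'],2),s['eef_pos'])"
```

```text
clock: 57.4
eef_pos: [688.3, -41.6, 236.2]
tool_rot: [3.141, 0.0, 1.233]
force: [-3.6, -0.4, 2.4]
width: 31.3
gripper_force: 59.3
[-0.1   0.7   0.02] [688.31726244 -41.58561139 236.15420938]
clock: 57.78
eef_pos: [688.4, -41.5, 236.1]
tool_rot: [3.141, 0.001, 1.036]
force: [-3.2, -1.4, 2.9]
width: 30.9
gripper_force: 59.3
[-0.27  0.74  0.65] [688.36621834 -41.49616726 236.10285638]
clock: 58.15
eef_pos: [690.5, -39.2, 236.3]
tool_rot: [3.14, -0.005, 0.838]
force: [3.1, 3.3, -0.5]
width: 30.8
gripper_force: 59.7
[ 0.81 -0.68  0.61] [690.49158882 -39.15547628 236.34869244]
```

The cap is at its hard stop (0.65 N m against about 0.05 N m when free). I release, back off and check.

```bash
python3 -m creep '[{"jaw":0.3,"xyz":[0,0,0],"angular":[0,0,0]},{"jaw":0.3,"xyz":[0,0,0],"angular":[0,0,0]},{"jaw":0.3,"xyz":[0,0,0],"angular":[0,0,0]},{"jaw":0.3,"xyz":[0,0,-50],"angular":[0,0,0]},{"jaw":0.3,"xyz":[0,0,-100],"angular":[0,0,0]},{"jaw":0.3,"xyz":[0,0,-150],"angular":[0,0,0]},{"jaw":0.3,"xyz":[0,0,-150],"angular":[0,0,0]},{"jaw":0.3,"xyz":[0,0,-150],"angular":[0,0,0]}]'
python3 - <<'E'
from h import *
M,im,d=snap('scene','scene17.png'); p=pts(M,d,d>0)
k=p[(p[:,2]>225)&(p[:,2]<256)&(np.hypot(p[:,0]-687,p[:,1]+42)<22)]; print('cap',len(k),np.round(np.percentile(k[:,2],[50,90,97])) if len(k) else '')
k=p[(p[:,2]>185)&(p[:,2]<199)&(np.hypot(p[:,0]-522,p[:,1]+5)<22)]; print(len(k),k.mean(0))
k=p[(abs(p[:,2]-203)<5)&(p[:,1]<10)&(p[:,1]>-10)&(p[:,0]<650)&(p[:,0]>540)]; print(np.histogram(k[:,0],bins=np.arange(545,650,6))[0])
for n in ('spool_1','glue_tube','glue_bottle','marker_blue','battery_red','tape_yellow'):
    for o in find('scene',n,M,d,2): print(n,o[:3])
E
```

```text
clock: 59.15
eef_pos: [688.2, -41.8, 385.4]
tool_rot: [3.141, 0.0, 0.833]
force: [-0.8, 0.3, -0.1]
width: 55.3
gripper_force: 0.0
cap 136 [240. 243. 244.]
21 [518.81121665  -3.61430526 193.79673806]
[ 0  0  0 17 10 14 15 12 14 17 12 11 13 12 13 10  9]
spool_1 (0.26, array([347., 179.]), array([575., -73., 150.]))
spool_1 (0.17, array([306., 140.]), array([681., -37., 238.]))
glue_bottle (0.63, array([347., 174.]), array([575., -70., 151.]))
marker_blue (0.55, array([237., 263.]), array([668., 264.,  14.]))
battery_red (0.43, array([302., 311.]), array([431., 244.,  21.]))
tape_yellow (0.73, array([273., 233.]), array([648., 127.,  18.]))
```

View pics/scene17.png

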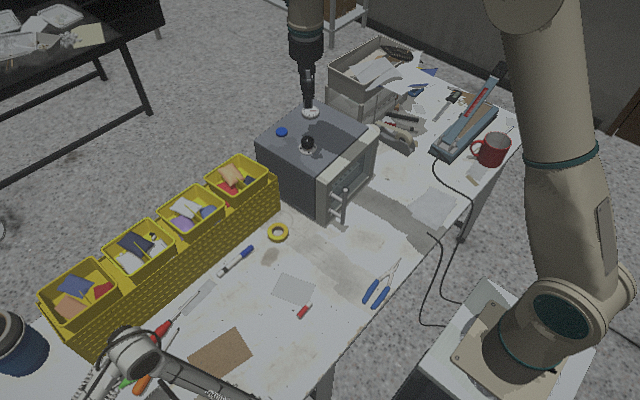

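The final picture shows the bench clear of stock, the door shut at (345,185), the cap down at (308,143), and the tape, marker and battery where they were.

```bash
python3 -c "
from cell import ctrl
print(ctrl.finish_job())"
```

```text
the job is handed in; nothing more can be done
None
```

I've put away the only stock I found on the bench, one spool and the glue tube, and handed the job in: tray pushed home, door shut, then the vent cap screwed down to its hard stop, with the bystanders I re-checked (tape, marker, battery) still in place.

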